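# Find the full food box by nudging and slide it onto the hob

### The arm

A 6-joint arm with a two-finger parallel gripper is mounted at the origin on the work surface. World frame = base frame: x ahead of the robot, y to its left, z up, the work surface at z = 0. Lengths are in mm, angles in rad, forces in N, time in s.
With the tool pointing down it reaches from about 350 to 875 mm from the base axis. Payload 4.2 kg.
Tool frame: the origin (TCP) lies on the centre line of the jaws, within the pads' length; the fingertips stand 22 mm ahead of it and the grasp point (between the pads) lies 3 mm ahead of it (arm.nose_length is the distance from the TCP to the fingertips, in mm); z points along the fingers, x is the direction in which the jaws open and shut, and the axes are right-handed (so a half turn about z gives the same grasp; the last joint's range is limited). The gripper opens to 85 mm and grips with 20 to 120 N. Pads are 22 mm wide; open, the fingers measure 114 mm over their backs; the gripper's body (76 mm by 85 mm) begins 54 mm behind the grasp point. The pads swing forward as they close: fully open they stand 13 mm farther back than shut.
Start: joints at [-0.925, 0.385, 0.008, 0, -1.194, -0.259], TCP at [235.78, -578.798, 215.612] pointing down, gripper open.
Joint ranges: [-3.14, 3.14], [-1.21, 2.06], [-1.07, 1.41], [-3.16, 2.05], [-2.99, -0.16], [-3.1, 3.1]. Speed limits (rad/s): [2.79, 2.79, 3.14, 3.14, 3.14, 3.14].

### API

Orientations are given as a unit quaternion [x, y, z, w].
In Python, from bench import telemetry, get_image, workorder, nets, arm gives the robot as it stands.
- The arm moves only by the tool apply_moves, never from a script. Its argument "steps" is a list of rows, each an object with "hand": the opening, from 0 (shut) to 1 (fully open); "xyz": the shift along the tool's x, y, z in cm, a list of three; "delta_rot": the turn, a rotation vector about the tool's x, y, z in rad, a list of three. In form: [{"hand": hand, "xyz": [x, y, z], "delta_rot": [wx, wy, wz]}, ...]. A call has 1 to 12 rows; each row is the pose to reach, as a shift and turn from the pose commanded when the call began, along the tool's axes at that moment; what a row does not reach only later rows make up. A row lasts 1/12 s, in which the tool goes at most 41.7 mm and 7.16 degrees, less where a joint would pass 70% of its speed; a pose out of reach is approached as far as the arm can. A call with a gripper value outside its range is refused whole. The fingers move at their own pace and stop on an object; the grip force is fixed at half the most. Time passes only in rows, so rows that repeat a pose let the fingers close. It gives the time, the measured TCP pose, the force and the opening at its end, in the units of the state.
- telemetry.read_state(): the state, without advancing time (a new reading comes with each control period).
- get_image(name): name is "side" or "top" or "wrist"; returns a dict with "frame" (400x640x3 uint8, blue, green, red), "fx", "fy", "cx", "cy" (pixels), "distortion" ([k1, k2, p1, p2, k3] as OpenCV has them; the pictures are not rectified), "origin" and "orientation" of the camera in the world. Camera axes: x right, y down, z forward; pixel columns grow to the right and rows downward; lengths in mm; the calibration is good to about 2 mm. A picture is of the moment at which its call begins. There is no depth.
- workorder.job_done(): hands the job in, once; it reports no verdict.
Trained networks look in a picture, given as the dict that the camera call returned (one of the last four; its "shot" number tells which), for a name from the list of things; names that differ only in an ending like _2 or _b are one class to them, and where a whole thing is asked for, a point or a joint stands for the part that bears it (a point fixed in the world has none). Each returns a list of dicts, best first, with "confidence" (0 to 1); they miss things now and then, are a little off and sometimes report something else, mostly with a low value. They report only what shows in the picture. A call takes as long as a camera call. They do not tell look-alikes from the thing itself.
- nets.recognise(picture, label): "xyz" ([x, y, z] in mm, in world coordinates, good to about 4 mm: the middle of the surface that is visible of it).
- nets.outline_of(picture, label): "pixels" (400x640 bool, what is visible of it).
- nets.pinpoint(picture, label): "xyz" ([x, y, z] in mm, in world coordinates, good to about 4 mm: a listed point, or the origin of a listed thing).
The state is a dict: "clock": time; "joints": joint angles; "joint_vel": joint speeds; "joint_efforts": joint torques, N m; "position": TCP position; "ee_rot": TCP orientation; "contact_force": force on the tool from outside, world axes, zero at the start; "wrist_torque": the same for the moment, N m; "gripper_width": finger opening in mm.
Only numpy, scipy, OpenCV 4.12 (cv2) and the standard library are available. Lean on these libraries where they do the work, as an engineer would, in place of code of your own. Each camera call takes 0.05 s, during which the arm holds its last target.

### The job

Only one of the three lidded enamel food boxes is full; the other two are empty and look the same. Feel with light nudges which one is the heavy one and slide it across the worktop onto the rectangular cooking zone of the hob, centred and square with the zone's outline. Keep all boxes flat on the surface (do not lift or tip them), leave the two empty ones about where they stand, and do not disturb the mug, the spice jar or the salt pot.

Things in the scene. Friction and masses are not known exactly. Their poses are not given: they have to be found in the camera images.
- box_1_mid (a point): white enamelled-steel food box with closed flat lid, no handle, loose; same look as box_2, box_3. 105 mm (its x) by 150 mm (its y, starting roughly along world y) by 47 mm high. Lid: the top 9 mm, overhanging the sides by 4 mm. This point: its centre, half-way up. Any one of the three is full, about 0.9 kg (4 to 7 N to push along); the other two are empty, about 0.3 kg (1 to 2.5 N).
- box_2_mid (a point): identical food box: same size, shape, axes and look as box_1; this point: its centre, half-way up (23.5 mm above its underside). It may be the full one or an empty one, see box_1.
- box_3_mid (a point): identical food box: same size, shape, axes and look as box_1; this point: its centre, half-way up (23.5 mm above its underside). It may be the full one or an empty one, see box_1.
- zone (a point): centre, on the surface, of the hob's rectangular cooking zone: thin light-grey outline 170 mm along x by 210 mm along y (axes along its sides) with a small cross in the middle, on black glass 290 mm (y) by 510 mm (x). The glass is flush with the worktop: no step. The glass's other zone, nearer the robot, is a circle: not the target.
- mug: terracotta-coloured mug, 80 mm across, 90 mm high, loose; origin at the centre of its underside. Leave it alone.
- spice_jar: small amber glass jar with a white cap, 52 mm across, 85 mm high, loose; origin at the centre of its underside. Leave it alone.
- salt_pot: round white salt pot with a dark wooden lid, 72 mm across, 80 mm high, loose; origin at the centre of its underside. Leave it alone.
There are look-alikes about, which are no part of the job. Leave any orange or pink look-alike of the part that bears box_3_mid alone.

How it is judged:
By the outcome, as a careful person would: the job done as asked, in the order asked, and still so for the second after the job is handed in, with the robot touching nothing.
It also fails if it takes over 72 s, if anything falls off the work surface, if the arm or the gripper's body presses on something with over 40 N, if the wrist force passes 120 N, or if a joint passes its speed limit or range.

## Working session

There is one attempt and no reset: what is moved stays moved. The work goes in short steps, Python scripts to look and compute and a tool call to move; the robot and the scene stay as the last step left them, time stands still between calls to the robot, and variables do not carry over. Pictures are saved under pics/ and viewed, and the job is handed in when it is done.

Besides the shell and the picture viewer there is one more tool, called after "Call:" by a JSON object that holds its "op" and its "data". apply_moves: Moves the arm, as the interface text tells. Its arguments: {"type":"object","properties":{"steps":{"type":"array"}},"required":["steps"]}

```bash
ls; mkdir -p pics; cat > h.py <<'E'
import numpy as np, cv2
from bench import telemetry, get_image, workorder, nets, arm
from scipy.spatial.transform import Rotation as R
def ray(p,uv):
    K=np.array([[p['fx'],0,p['cx']],[0,p['fy'],p['cy']],[0,0,1]])
    q=cv2.undistortPoints(np.array(uv,float).reshape(-1,1,2),K,np.array(p['distortion'],float)).reshape(-1,2)
    d=np.c_[q,np.ones(len(q))]@R.from_quat(p['orientation']).as_matrix().T
    return np.array(p['origin']),d
def plane(p,uv,z):
    o,d=ray(p,uv); t=(z-o[2])/d[:,2]; return o+d*t[:,None]
E
python3 - <<'E'
from h import *
s=telemetry.read_state(); print(s)
for n in ['top','side']:
    p=get_image(n); cv2.imwrite(f'pics/{n}0.png',p['frame'])
    print(n,p['origin'],p['orientation'],p['fx'])
    for l in ['box_1_mid','zone','mug','spice_jar','salt_pot']:
        print(l,[(np.round(r['xyz']),round(r['confidence'],2)) for r in nets.pinpoint(p,l)])
E
```

```text
pics
{'clock': 0.0, 'joints': array([-9.25425706e-01,  3.85544085e-01,  6.59934847e-03, -5.26774067e-04,
       -1.19397136e+00, -2.58576498e-01]), 'joint_vel': array([-6.45403255e-04, -9.48928763e-04,  5.36236031e-05,  7.73723513e-04,
       -1.02996675e-03,  2.00861756e-03]), 'joint_efforts': array([ 1.82711656e-04, -3.92281473e+01,  1.88400525e+01,  4.18600604e+00,
       -4.58346345e-03,  1.41324509e-06]), 'position': array([ 235.53527468, -578.24323277,  214.51465369]), 'ee_rot': array([ 5.58103013e-01,  8.29770959e-01,  5.78201798e-04, -9.21392551e-04]), 'contact_force': array([ 0.46242572, -0.70927367, -0.19228359]), 'wrist_torque': array([0.0006259 , 0.02275772, 0.01661232]), 'gripper_width': 85.39748109646685}
top [ 401.58015874 -191.38158419 1351.14315329] [-0.69608303  0.71490361 -0.05154573  0.04152434] 388.1212912079874
box_1_mid [(array([430., 280.,  25.]), 0.78)]
zone [(array([562., -50.,   0.]), 0.61)]
mug [(array([ 503., -256.,   24.]), 0.71), (array([ 736., -214.,   -0.]), 0.59)]
spice_jar [(array([ 350., -212.,    2.]), 0.75)]
salt_pot []
side [ 17.69980212 838.71623544 855.76828138] [-0.21116394  0.8590518  -0.45518689  0.10121602] 417.1282037137701
box_1_mid [(array([431., 273.,  22.]), 0.97)]
zone [(array([566., -45.,  -4.]), 0.68)]
mug [(array([ 735., -213.,    1.]), 0.6)]
spice_jar [(array([ 342., -211.,   -2.]), 0.62)]
salt_pot [(array([781., 106.,  -3.]), 0.76)]
```

View pics/top0.png

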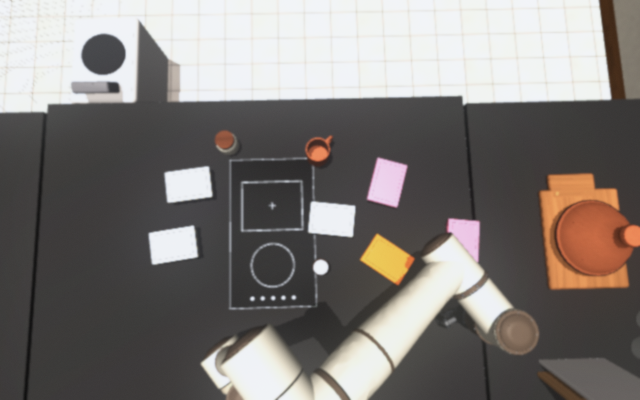

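View pics/side0.png

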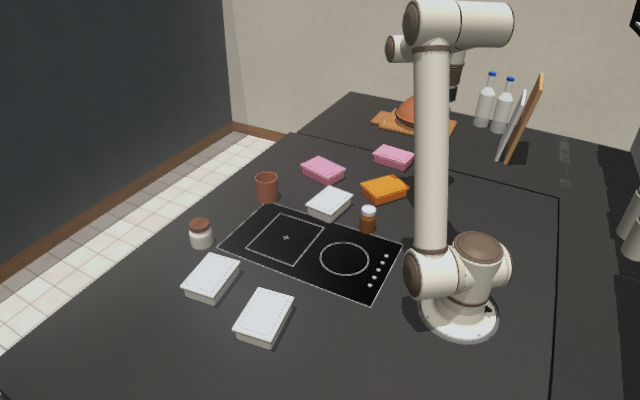

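The top view shows three white boxes at (188,184), (173,245) and (331,219). The pink and orange look-alikes are to the right. The target is the rectangle with the cross at (272,205); the mug is at (318,150), the salt pot at (227,142) and the jar at (321,267).

```bash
cat >> h.py <<'E'
def boxes(p,zt=47):
    f=p['frame']; m=(f.min(2)>165).astype(np.uint8)
    if 1: m[:,:140]=0; m[:130]=0; m[310:]=0; m[:,420:]=0
    cs,_=cv2.findContours(m,cv2.RETR_EXTERNAL,cv2.CHAIN_APPROX_NONE); out=[]
    for c in cs:
        if cv2.contourArea(c)<700: continue
        P=plane(p,c.reshape(-1,2)+0.0,zt)[:,:2].astype(np.float32)
        (cx,cy),(w,h),a=cv2.minAreaRect(P)
        if w>h: w,h,a=h,w,a+90
        a=(a+90)%180-90   # direction of short side (box x) vs world x
        out.append((round(cx,1),round(cy,1),round(w,1),round(h,1),round(a,1),c.reshape(-1,2).mean(0).round()))
    return out
def zone(p):
    f=p['frame'];
    return f
E
python3 - <<'E'
from h import *
p=get_image('top')
for b in boxes(p): print(b)
f=p['frame']
cv2.imwrite('pics/zc.png',cv2.resize(f[130:290,140:360],None,fx=3.6,fy=3.6,interpolation=cv2.INTER_CUBIC)[:600])
# zone outline: line mask
m=((f.min(2)>90)).astype(np.uint8)
q=m[172:240,236:308]
cs,h=cv2.findContours(q,cv2.RETR_CCOMP,cv2.CHAIN_APPROX_NONE)
for c,hh in zip(cs,h[0]):
    if cv2.contourArea(c)>1000:
        c=c.reshape(-1,2)+[236,172]; P=plane(p,c,0)[:,:2].astype(np.float32); print(cv2.minAreaRect(P),hh)
for l,z in [('mug',90),('salt_pot',80),('spice_jar',85)]:
    for r in nets.outline_of(p,l):
        ys,xs=np.nonzero(r['pixels']); print(l,r['confidence'],xs.mean(),ys.mean(),len(xs))
print(plane(p,[[321,267],[226,138]],82))
E
```

```text
(432.6, 274.9, 104.8, 150.5, 7.8, array([173., 245.]))
(504.0, -254.2, 104.8, 149.8, -7.2, array([331., 219.]))
(635.0, 228.6, 105.5, 150.6, 6.7, array([188., 184.]))
(625.1, -448.0, 102.8, 146.5, 73.2, array([387., 182.]))
((560.3784790039062, -48.482215881347656), (220.52391052246094, 179.6834716796875), 88.7240219116211) [-1  1  3 -1]
((560.3305053710938, -47.98821258544922), (207.50965881347656, 165.67001342773438), 88.76244354248047) [-1 -1 -1  2]
mug 0.55 317.902397260274 151.01883561643837 584
salt_pot 0.93 226.26651480637813 142.43963553530753 439
salt_pot 0.18 331.16538729937196 219.2281926029309 1433
spice_jar 0.63 320.6795580110497 266.35911602209944 181
[[ 346.41661149 -214.20373955   82.        ]
 [ 781.93462416   92.37044794   82.        ]]
```

View pics/zc.png

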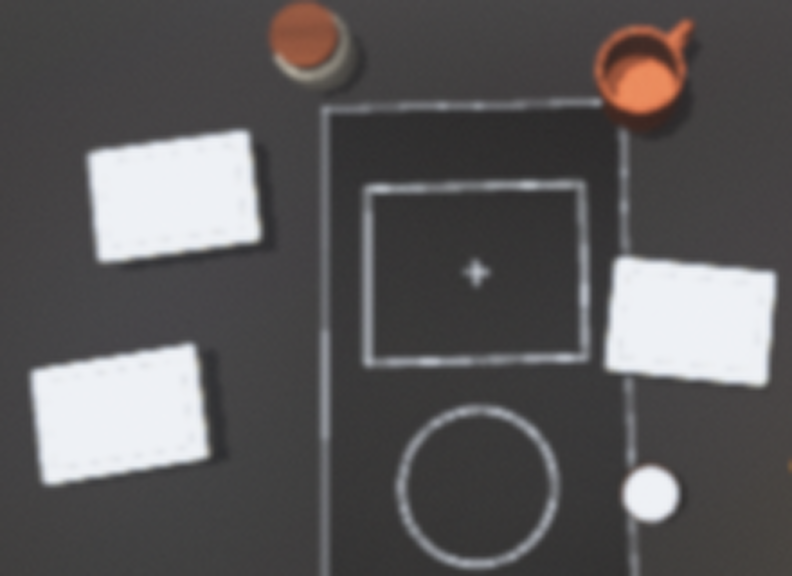

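```bash
cat >> h.py <<'E'
def go(x,y,z,ang,ref=None):
    """needed tool-frame shift (cm) and turn for TCP at x,y,z, tool down, tool x at ang deg (mod 180)"""
    s=telemetry.read_state(); Rm=R.from_quat(s['ee_rot']); M=Rm.as_matrix()
    a=np.radians(ang); X=np.array([np.cos(a),np.sin(a),0]); best=None
    for sg in (1,-1):
        Z=np.array([0,0,-1.]); T=np.c_[sg*X,np.cross(Z,sg*X),Z]
        r=R.from_matrix(M.T@T).as_rotvec()
        if best is None or np.linalg.norm(r)<np.linalg.norm(best): best=r
    d=M.T@(np.array([x,y,z])-s['position'])/10
    print('xyz',d.round(2),'rot',best.round(3),'| now',s['position'].round(1),'angx',round(np.degrees(np.arctan2(M[1,0],M[0,0])),1),'w',round(s['gripper_width'],1),'F',s['contact_force'].round(2),'t',round(s['clock'],2),'j',s['joints'].round(2))
E
python3 -c "
from h import *
print(arm.nose_length)
go(490.7,-359.4,150,-7.2)
go(490.7,-359.4,34,-7.2)"
```

```text
22.0
xyz [10.71 31.88  6.56] rot [ 0.     0.    -1.058] | now [ 235.8 -578.8  215.6] angx 112.2 w 85.4 F [-0.16 -0.19 -0.27] t 0.8 j [-0.93  0.38  0.01 -0.   -1.19 -0.26]
xyz [10.71 31.88 18.16] rot [ 0.     0.    -1.058] | now [ 235.8 -578.8  215.6] angx 112.2 w 85.4 F [-0.16 -0.19 -0.27] t 0.8 j [-0.93  0.38  0.01 -0.   -1.19 -0.26]
```

Call:
{"op": "apply_moves", "data": {"steps": [{"hand": 0.6, "xyz": [10.7, 31.9, 6.6], "delta_rot": [0, 0, -1.058]}, {"hand": 0.6, "xyz": [10.7, 31.9, 6.6], "delta_rot": [0, 0, -1.058]}, {"hand": 0.6, "xyz": [10.7, 31.9, 6.6], "delta_rot": [0, 0, -1.058]}, {"hand": 0.6, "xyz": [10.7, 31.9, 6.6], "delta_rot": [0, 0, -1.058]}, {"hand": 0.6, "xyz": [10.7, 31.9, 6.6], "delta_rot": [0, 0, -1.058]}, {"hand": 0.6, "xyz": [10.7, 31.9, 6.6], "delta_rot": [0, 0, -1.058]}, {"hand": 0.6, "xyz": [10.7, 31.9, 6.6], "delta_rot": [0, 0, -1.058]}, {"hand": 0.6, "xyz": [10.7, 31.9, 6.6], "delta_rot": [0, 0, -1.058]}, {"hand": 0.6, "xyz": [10.7, 31.9, 6.6], "delta_rot": [0, 0, -1.058]}, {"hand": 0.6, "xyz": [10.7, 31.9, 6.6], "delta_rot": [0, 0, -1.058]}, {"hand": 0.6, "xyz": [10.7, 31.9, 6.6], "delta_rot": [0, 0, -1.058]}]}}

```text
clock: 1.72
position: [491.2, -358.8, 149.4]
ee_rot: [0.063, 0.998, 0.0, -0.0]
contact_force: [0.6, -0.3, -0.3]
gripper_width: 51.1
```

```bash
python3 -c "
from h import *
go(490.7,-359.4,34,-7.2)
p=get_image('wrist');cv2.imwrite('pics/w1.png',p['frame'])"
```

```text
xyz [ 0.04 -0.06 11.54] rot [ 0.    -0.001 -0.   ] | now [ 491.2 -358.8  149.4] angx 172.8 w 51.1 F [ 0.6  -0.34 -0.32] t 1.72 j [-0.37  0.41 -0.13  0.   -1.03  0.24]
```

View pics/w1.png

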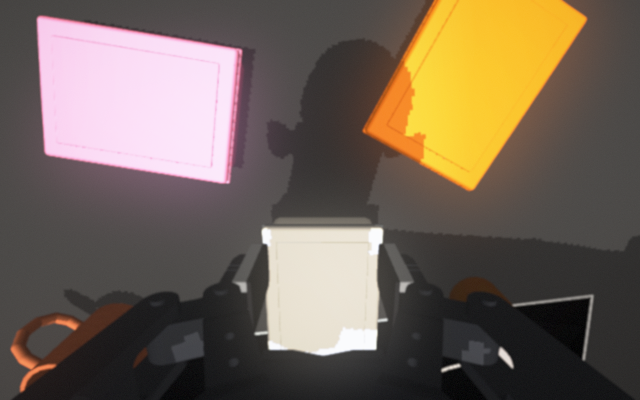

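The wrist view shows the box's near face at row ~227 between the fingers, and the strip below the fingertips is clear. Pink (140,100) and orange (480,90) are well away. I'm descending.

Call:
{"op": "apply_moves", "data": {"steps": [{"hand": 0.6, "xyz": [0, 0, 4], "delta_rot": [0, 0, 0]}, {"hand": 0.6, "xyz": [0, 0, 8], "delta_rot": [0, 0, 0]}, {"hand": 0.6, "xyz": [0, 0, 11.5], "delta_rot": [0, 0, 0]}, {"hand": 0.6, "xyz": [0, 0, 11.5], "delta_rot": [0, 0, 0]}]}}

```text
clock: 2.1
position: [484.6, -358.0, 27.8]
ee_rot: [0.066, 0.998, 0.003, -0.007]
contact_force: [-1.0, 0.4, -1.7]
gripper_width: 51.1
```

```bash
python3 -c "
from h import *
go(490.7+.125*25,-359.4+.99*25,34,-7.2)"
```

```text
xyz [-0.6   2.44 -0.61] rot [ 0.005 -0.013 -0.006] | now [ 484.6 -358.    27.8] angx 172.5 w 51.1 F [-0.98  0.42 -1.7 ] t 2.1 j [-0.37  0.54 -0.26 -0.   -0.78  0.24]
```

Call:
{"op": "apply_moves", "data": {"steps": [{"hand": 0.6, "xyz": [0, 0, 0], "delta_rot": [0, 0, 0]}, {"hand": 0.6, "xyz": [0, 0.4, 0], "delta_rot": [0, 0, 0]}, {"hand": 0.6, "xyz": [0, 0.8, 0], "delta_rot": [0, 0, 0]}, {"hand": 0.6, "xyz": [0, 1.2, 0], "delta_rot": [0, 0, 0]}, {"hand": 0.6, "xyz": [0, 1.5, 0], "delta_rot": [0, 0, 0]}]}}

```text
clock: 2.52
position: [493.8, -344.4, 36.8]
ee_rot: [0.063, 0.998, -0.001, 0.002]
contact_force: [-0.6, 0.4, -0.2]
gripper_width: 51.1
```

Call:
{"op": "apply_moves", "data": {"steps": [{"hand": 0.6, "xyz": [0, 0.3, 0], "delta_rot": [0, 0, 0]}, {"hand": 0.6, "xyz": [0, 0.5, 0], "delta_rot": [0, 0, 0]}]}}

```text
clock: 2.68
position: [493.9, -339.1, 35.5]
ee_rot: [0.063, 0.998, -0.0, 0.001]
contact_force: [-0.1, 0.3, -0.8]
gripper_width: 51.1
```

Call:
{"op": "apply_moves", "data": {"steps": [{"hand": 0.6, "xyz": [0, 0.2, 0], "delta_rot": [0, 0, 0]}, {"hand": 0.6, "xyz": [0, 0.4, 0], "delta_rot": [0, 0, 0]}]}}

```text
clock: 2.85
position: [494.0, -335.3, 34.8]
ee_rot: [0.063, 0.998, -0.0, 0.0]
contact_force: [1.0, -0.4, 0.4]
gripper_width: 51.3
```

Call:
{"op": "apply_moves", "data": {"steps": [{"hand": 0.6, "xyz": [0, 0.2, 0], "delta_rot": [0, 0, 0]}, {"hand": 0.6, "xyz": [0, 0.4, 0], "delta_rot": [0, 0, 0]}]}}

```text
clock: 3.02
position: [494.4, -331.4, 34.5]
ee_rot: [0.063, 0.998, 0.0, -0.0]
contact_force: [0.4, 1.0, 0.4]
gripper_width: 51.5
```

Call:
{"op": "apply_moves", "data": {"steps": [{"hand": 0.6, "xyz": [0, 0.2, 0], "delta_rot": [0, 0, 0]}, {"hand": 0.6, "xyz": [0, 0.4, 0], "delta_rot": [0, 0, 0]}]}}

```text
clock: 3.18
position: [494.9, -327.5, 34.5]
ee_rot: [0.063, 0.998, 0.0, -0.0]
contact_force: [0.1, 0.6, -0.1]
gripper_width: 51.2
```

Call:
{"op": "apply_moves", "data": {"steps": [{"hand": 0.6, "xyz": [0, 0.2, 0], "delta_rot": [0, 0, 0]}, {"hand": 0.6, "xyz": [0, 0.4, 0], "delta_rot": [0, 0, 0]}]}}

```text
clock: 3.35
position: [495.4, -323.5, 34.6]
ee_rot: [0.063, 0.998, 0.0, -0.0]
contact_force: [-0.7, -0.3, 0.2]
gripper_width: 51.5
```

```bash
python3 -c "
from h import *
p=get_image('top')
for b in boxes(p): print(b)
s=telemetry.read_state();print(s['contact_force'],s['wrist_torque'])
f=p['frame'];cv2.imwrite('pics/t2.png',cv2.resize(f[130:290,240:440],None,fx=3.7,fy=3.7,interpolation=cv2.INTER_CUBIC))
p=get_image('side');f=p['frame'];cv2.imwrite('pics/s2.png',cv2.resize(f[150:300,240:440],None,fx=3.7,fy=3.7,interpolation=cv2.INTER_CUBIC))
"
```

```text
(250.4, 25.7, 66.9, 207.3, -1.7, array([249., 302.]))
(262.9, 226.5, 79.4, 192.9, -1.8, array([186., 300.]))
(345.0, -49.6, 123.9, 130.6, -11.1, array([272., 271.]))
(432.6, 274.9, 104.8, 150.5, 7.8, array([173., 245.]))
(520.3, -135.5, 135.8, 243.5, 73.8, array([295., 212.]))
(635.0, 228.6, 105.5, 150.6, 6.7, array([188., 184.]))
(625.3, -447.8, 102.0, 146.6, 73.0, array([387., 181.]))
[-0.98725657  0.60719364 -0.12541895] [ 0.01467566 -0.00167726  0.03389482]
```

View pics/s2.png

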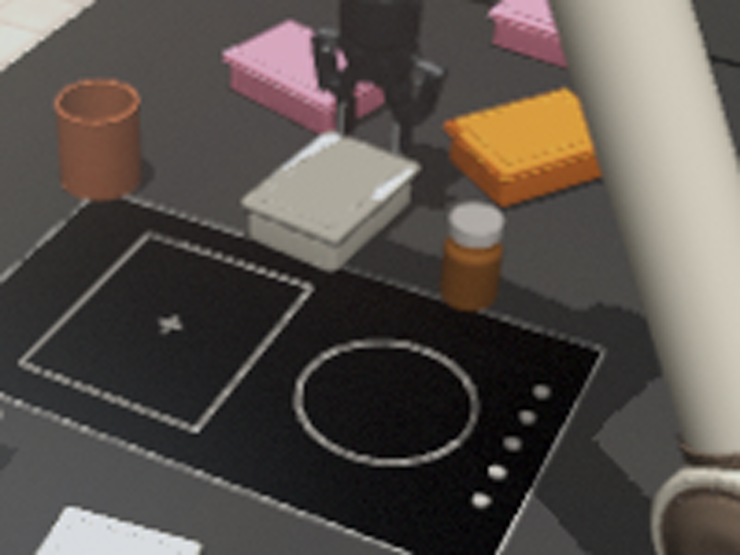

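```bash
python3 -c "
from h import *
a=cv2.imread('pics/side0.png')[150:300,240:440]
cv2.imwrite('pics/s0c.png',cv2.resize(a,None,fx=3.7,fy=3.7,interpolation=cv2.INTER_CUBIC))
p=get_image('side'); cv2.imwrite('pics/side2.png',p['frame'])
for l in ['box_1_mid']: print([(r['xyz'],r['confidence']) for r in nets.pinpoint(p,l)])
s=telemetry.read_state();print(s['contact_force'],s['position'])
"
```

```text
[([434.3, 274.4, 22.6], 0.65)]
[-0.10627727 -0.32614255  0.24316313] [ 495.3945655  -323.60988821   34.62666214]
```

View pics/s0c.png

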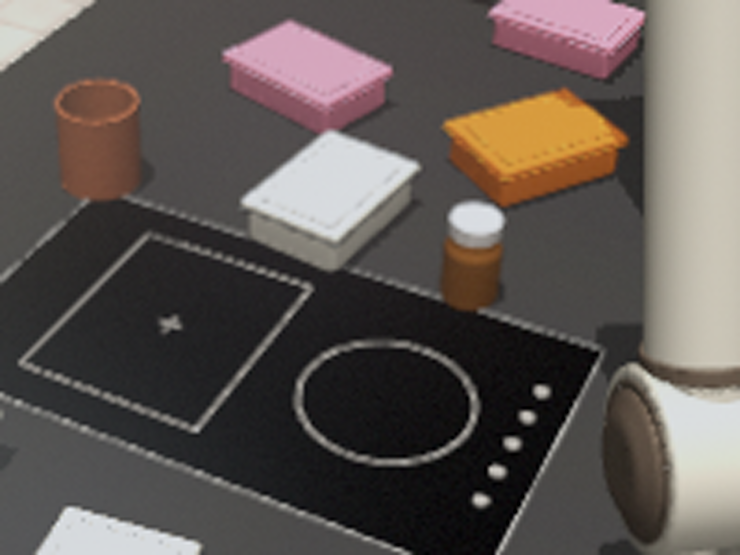

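View pics/t2.png

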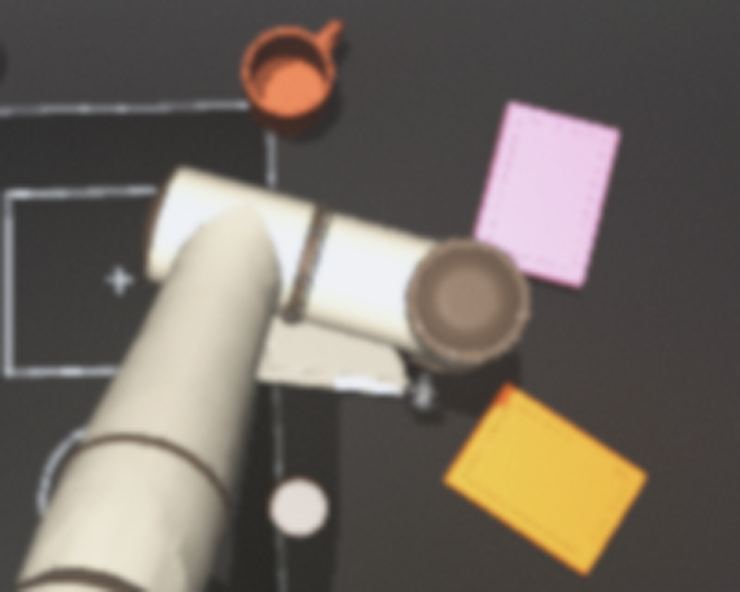

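```bash
python3 -c "
from h import *
p=get_image('wrist');cv2.imwrite('pics/w2.png',p['frame'])
a=cv2.imread('pics/side2.png')[150:225,300:390]
cv2.imwrite('pics/s2c.png',cv2.resize(a,None,fx=7,fy=7,interpolation=cv2.INTER_CUBIC))
"
```

```text
(no output)
```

View pics/w2.png

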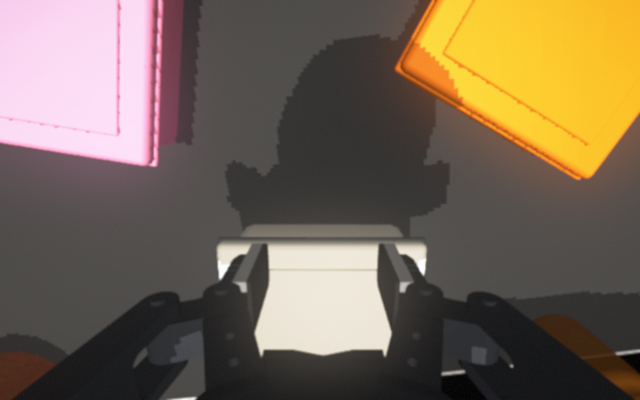

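View pics/s2c.png

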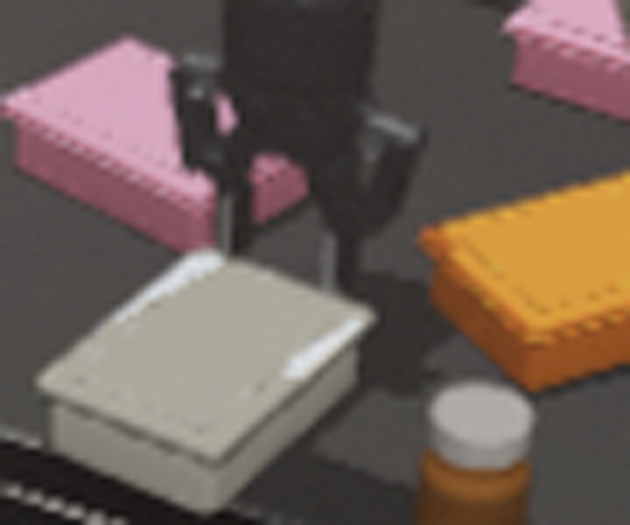

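```bash
python3 -c "
from h import *
a=cv2.imread('pics/side0.png');b=cv2.imread('pics/side2.png')
t=a[198:224,302:356]
r=cv2.matchTemplate(cv2.cvtColor(cv2.Canny(b,40,120),cv2.COLOR_GRAY2BGR),cv2.cvtColor(cv2.Canny(a,40,120),cv2.COLOR_GRAY2BGR)[198:224,302:340],cv2.TM_CCOEFF_NORMED);print(cv2.minMaxLoc(r))
p=get_image('wrist');print(p['origin'],R.from_quat(p['orientation']).as_matrix().round(2).tolist())
s=telemetry.read_state();M=R.from_quat(s['ee_rot']).as_matrix()
print(plane(p,[[218,240],[425,240]],47),plane(p,[[240,225],[400,225]],0), plane(p,[[255,245],[390,245]],20))
"
python3 - <<'E'
import cv2
a=cv2.imread('pics/side0.png')[180:225,300:360];b=cv2.imread('pics/side2.png')[180:225,300:360]
import numpy as np
cv2.imwrite('pics/cmp.png',cv2.resize(np.hstack([a,b]),None,fx=6,fy=6,interpolation=cv2.INTER_NEAREST))
E
```

```text
(-0.13955627381801605, 0.8297120928764343, (296, 208), (302, 198))
[ 486.00193364 -394.70465717  193.04441994] [[-0.99, 0.12, 0.03], [0.13, 0.95, 0.28], [0.0, 0.28, -0.96]]
[[ 544.3275253  -338.66566336   47.        ]
 [ 444.45878698 -325.98254808   47.        ]] [[ 547.00005941 -328.96141888    0.        ]
 [ 446.47409194 -316.19889161    0.        ]] [[ 534.48762542 -322.56703793   20.        ]
 [ 457.04554018 -312.72989833   20.        ]]
```

View pics/cmp.png

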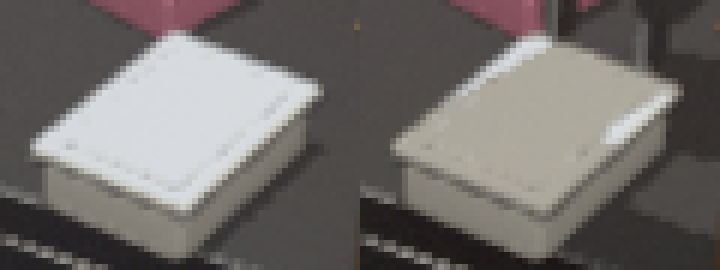

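```bash
cat >> h.py <<'E'
def proj(p,X):
    K=np.array([[p['fx'],0,p['cx']],[0,p['fy'],p['cy']],[0,0,1]]); M=R.from_quat(p['orientation']).as_matrix()
    c=(np.atleast_2d(X)-np.array(p['origin']))@M
    return cv2.projectPoints(c,np.zeros(3),np.zeros(3),K,np.array(p['distortion'],float))[0].reshape(-1,2).round(1)
E
python3 -c "
from h import *
s=telemetry.read_state();M=R.from_quat(s['ee_rot']).as_matrix();print(s['position'])
pw=get_image('wrist');ps=get_image('side')
f=pw['frame'];cv2.imwrite('pics/w3.png',cv2.resize(f[200:320,210:440],None,fx=3.4,fy=3.4,interpolation=cv2.INTER_CUBIC))
for ty in (-11,0,11):
  for h in (-20,-15,0,10,22):
    X=np.array([s['position']+M@np.array([sx*27,ty,h]) for sx in(-1,1)])
    print(ty,h,X[0].round(0),proj(pw,X).tolist(),proj(ps,X).tolist())
"
```

```text
[ 495.37339072 -323.71801531   34.6211425 ]
-11 -20 [ 521. -338.   55.] [[263.1, 242.1], [380.2, 242.0]] [[335.3, 183.7], [348.1, 188.5]]
-11 -15 [ 521. -338.   50.] [[265.0, 237.8], [378.4, 237.8]] [[335.2, 184.9], [348.1, 189.7]]
-11 0 [ 521. -338.   35.] [[269.8, 226.5], [373.7, 226.5]] [[335.0, 188.4], [347.8, 193.2]]
-11 10 [ 521. -338.   25.] [[272.7, 220.0], [370.9, 220.0]] [[334.9, 190.7], [347.6, 195.5]]
-11 22 [ 521. -338.   13.] [[275.7, 213.0], [368.0, 213.0]] [[334.7, 193.4], [347.4, 198.3]]
0 -20 [ 522. -327.   55.] [[264.3, 263.6], [379.0, 263.6]] [[333.6, 185.0], [346.6, 189.8]]
0 -15 [ 522. -327.   50.] [[266.1, 258.8], [377.3, 258.8]] [[333.6, 186.2], [346.5, 191.0]]
0 0 [ 522. -327.   35.] [[270.8, 246.0], [372.8, 245.9]] [[333.4, 189.7], [346.2, 194.6]]
0 10 [ 522. -327.   25.] [[273.5, 238.5], [370.1, 238.5]] [[333.3, 192.0], [346.1, 196.9]]
0 22 [ 522. -327.   13.] [[276.4, 230.6], [367.3, 230.5]] [[333.2, 194.8], [345.9, 199.6]]
11 -20 [ 524. -316.   55.] [[265.5, 284.3], [377.9, 284.3]] [[332.0, 186.4], [345.0, 191.2]]
11 -15 [ 524. -316.   50.] [[267.2, 279.0], [376.3, 278.9]] [[332.0, 187.6], [344.9, 192.4]]
11 0 [ 524. -316.   35.] [[271.7, 264.7], [371.9, 264.7]] [[331.8, 191.1], [344.6, 195.9]]
11 10 [ 524. -316.   25.] [[274.4, 256.4], [369.3, 256.4]] [[331.7, 193.4], [344.5, 198.3]]
11 22 [ 524. -316.   13.] [[277.2, 247.6], [366.6, 247.5]] [[331.5, 196.1], [344.3, 201.1]]
```

View pics/w3.png

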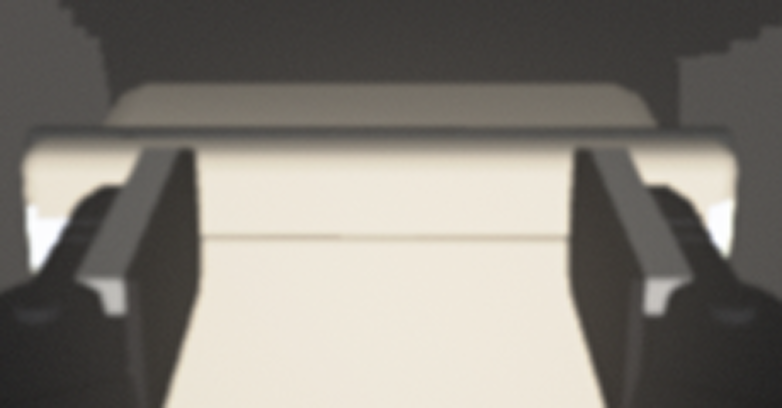

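The images disagree with my assumption. The box hasn't moved, and the fingertips seem to be just above the lid (wrist rows ~245, gap 110 px), so they're higher than I computed. I'll back off and feel downward carefully.

Call:
{"op": "apply_moves", "data": {"steps": [{"hand": 0.6, "xyz": [0, -1, 0], "delta_rot": [0, 0, 0]}, {"hand": 0.6, "xyz": [0, -2, 0], "delta_rot": [0, 0, 0]}, {"hand": 0.6, "xyz": [0, -3, 0], "delta_rot": [0, 0, 0]}, {"hand": 0.6, "xyz": [0, -3, 0], "delta_rot": [0, 0, 0]}, {"hand": 0.6, "xyz": [0, -3, 0.2], "delta_rot": [0, 0, 0]}, {"hand": 0.6, "xyz": [0, -3, 0.4], "delta_rot": [0, 0, 0]}, {"hand": 0.6, "xyz": [0, -3, 0.6], "delta_rot": [0, 0, 0]}, {"hand": 0.6, "xyz": [0, -3, 0.6], "delta_rot": [0, 0, 0]}]}}

```text
clock: 4.42
position: [491.2, -353.0, 28.0]
ee_rot: [0.063, 0.998, 0.0, -0.001]
contact_force: [-0.3, 0.1, 0.3]
gripper_width: 50.9
```

```bash
python3 -c "
from h import *
s=telemetry.read_state();print(s['position'],s['contact_force'])
pw=get_image('wrist')
f=pw['frame'];cv2.imwrite('pics/w4.png',f)
ps=get_image('side');cv2.imwrite('pics/s4.png',cv2.resize(ps['frame'][130:230,290:400],None,fx=6,fy=6,interpolation=cv2.INTER_CUBIC))
"
```

```text
[ 491.17422068 -352.97683917   27.95054206] [-0.33101795  0.05733559  0.28833358]
```

View pics/w4.png

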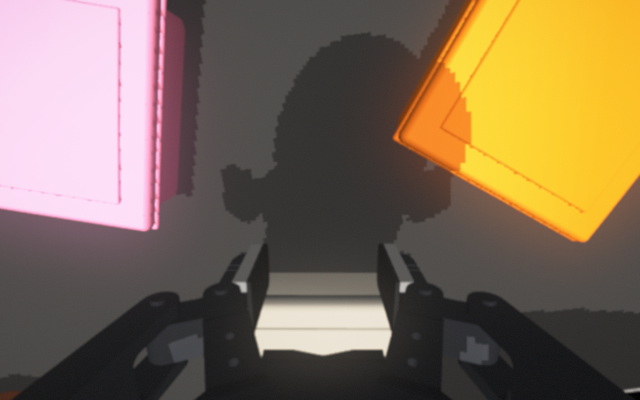

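View pics/s4.png

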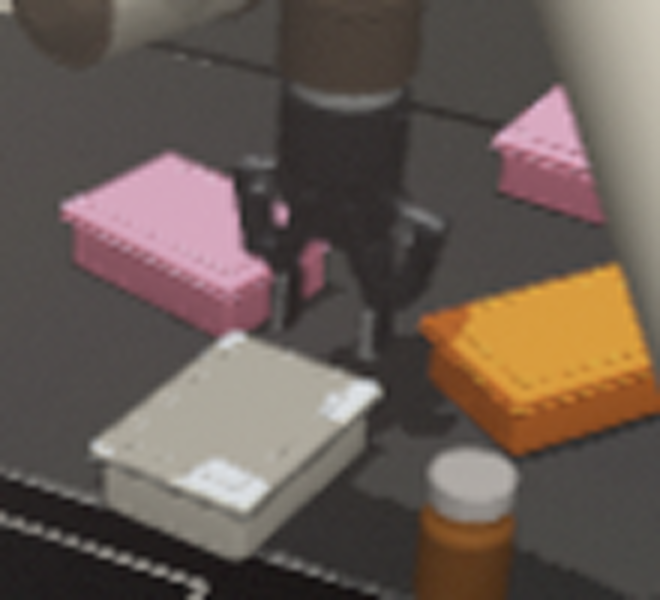

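```bash
python3 -c "
from h import *
s=telemetry.read_state();M=R.from_quat(s['ee_rot']).as_matrix();print(s['position'])
ps=get_image('side')
for ty in (-11,0,11):
  for h in (-20,-10,0,10,22):
    X=np.array([s['position']+M@np.array([sx*30,ty,h]) for sx in(-1,1)])
    print(ty,h,X[0].round(0),proj(ps,X).tolist())
"
```

```text
[ 491.58434268 -353.08073218   28.4381958 ]
-11 -20 [ 520. -368.   48.] [[338.8, 181.4], [352.9, 186.6]]
-11 -10 [ 520. -368.   38.] [[338.6, 183.7], [352.7, 188.9]]
-11 0 [ 520. -368.   28.] [[338.5, 186.0], [352.5, 191.2]]
-11 10 [ 520. -368.   18.] [[338.4, 188.3], [352.4, 193.5]]
-11 22 [ 520. -368.    6.] [[338.2, 191.0], [352.1, 196.2]]
0 -20 [ 521. -357.   48.] [[337.2, 182.7], [351.4, 187.9]]
0 -10 [ 521. -357.   38.] [[337.1, 185.0], [351.2, 190.3]]
0 0 [ 521. -357.   28.] [[336.9, 187.3], [351.0, 192.6]]
0 10 [ 521. -357.   18.] [[336.8, 189.6], [350.8, 194.9]]
0 22 [ 521. -357.    6.] [[336.7, 192.3], [350.6, 197.6]]
11 -20 [ 523. -346.   48.] [[335.6, 184.0], [349.9, 189.3]]
11 -10 [ 523. -346.   38.] [[335.5, 186.3], [349.7, 191.6]]
11 0 [ 523. -346.   28.] [[335.4, 188.6], [349.5, 193.9]]
11 10 [ 523. -346.   18.] [[335.2, 190.9], [349.3, 196.2]]
11 22 [ 523. -346.    6.] [[335.1, 193.6], [349.1, 199.0]]
```

Call:
{"op": "apply_moves", "data": {"steps": [{"hand": 0.6, "xyz": [0, 0, 0.3], "delta_rot": [0, 0, 0]}, {"hand": 0.6, "xyz": [0, 0, 0.6], "delta_rot": [0, 0, 0]}, {"hand": 0.6, "xyz": [0, 0, 0.6], "delta_rot": [0, 0, 0]}]}}

```text
clock: 4.82
position: [491.2, -353.1, 21.9]
ee_rot: [0.063, 0.998, 0.0, -0.001]
contact_force: [-1.0, -0.4, -0.2]
gripper_width: 51.1
```

Call:
{"op": "apply_moves", "data": {"steps": [{"hand": 0.6, "xyz": [0, 0, 0.3], "delta_rot": [0, 0, 0]}, {"hand": 0.6, "xyz": [0, 0, 0.5], "delta_rot": [0, 0, 0]}, {"hand": 0.6, "xyz": [0, 0, 0.5], "delta_rot": [0, 0, 0]}]}}

```text
clock: 5.07
position: [491.2, -353.2, 17.0]
ee_rot: [0.063, 0.998, 0.0, -0.001]
contact_force: [-0.0, 0.2, 0.4]
gripper_width: 51.3
```

Call:
{"op": "apply_moves", "data": {"steps": [{"hand": 0.6, "xyz": [0, 0, 0.3], "delta_rot": [0, 0, 0]}, {"hand": 0.6, "xyz": [0, 0, 0.6], "delta_rot": [0, 0, 0]}, {"hand": 0.6, "xyz": [0, 0, 0.6], "delta_rot": [0, 0, 0]}]}}

```text
clock: 5.32
position: [491.1, -353.2, 10.9]
ee_rot: [0.063, 0.998, 0.0, -0.001]
contact_force: [0.0, -0.0, -0.4]
gripper_width: 51.5
```

```bash
python3 -c "
from h import *
s=telemetry.read_state();print(s['position'],s['contact_force'])
pw=get_image('wrist')
f=pw['frame'];cv2.imwrite('pics/w5.png',f)
ps=get_image('side');cv2.imwrite('pics/s5.png',cv2.resize(ps['frame'][130:230,290:400],None,fx=6,fy=6,interpolation=cv2.INTER_CUBIC))
"
```

```text
[ 491.14553104 -353.20274982   10.86485967] [ 0.03088487 -0.02871837 -0.39393106]
```

View pics/w5.png

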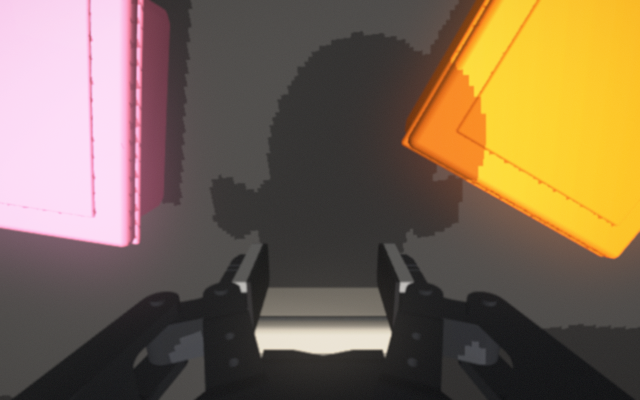

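View pics/s5.png

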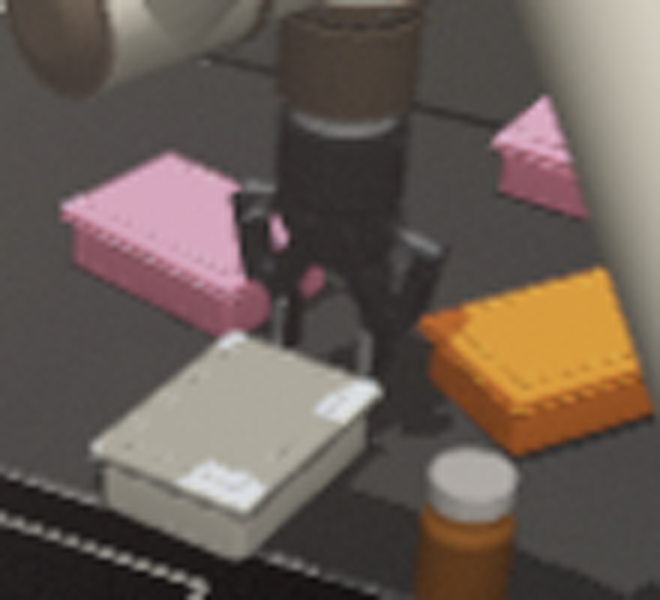

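Call:
{"op": "apply_moves", "data": {"steps": [{"hand": 0.6, "xyz": [0, 0, 0.3], "delta_rot": [0, 0, 0]}, {"hand": 0.6, "xyz": [0, 0.4, 0.6], "delta_rot": [0, 0, 0]}, {"hand": 0.6, "xyz": [0, 0.8, 0.6], "delta_rot": [0, 0, 0]}, {"hand": 0.6, "xyz": [0, 1.0, 0.6], "delta_rot": [0, 0, 0]}]}}

```text
clock: 5.75
position: [492.7, -342.8, 5.3]
ee_rot: [0.063, 0.998, 0.0, -0.0]
contact_force: [0.9, 0.3, -0.7]
gripper_width: 51.2
```

Call:
{"op": "apply_moves", "data": {"steps": [{"hand": 0.6, "xyz": [0, 0.2, 0], "delta_rot": [0, 0, 0]}, {"hand": 0.6, "xyz": [0, 0.3, 0], "delta_rot": [0, 0, 0]}]}}

```text
clock: 5.92
position: [493.4, -340.1, 5.7]
ee_rot: [0.063, 0.998, -0.0, 0.0]
contact_force: [0.6, -0.0, -0.7]
gripper_width: 50.9
```

Call:
{"op": "apply_moves", "data": {"steps": [{"hand": 0.6, "xyz": [0, 0.15, 0], "delta_rot": [0, 0, 0]}, {"hand": 0.6, "xyz": [0, 0.3, 0], "delta_rot": [0, 0, 0]}]}}

```text
clock: 6.08
position: [493.8, -337.7, 5.8]
ee_rot: [0.063, 0.998, -0.0, 0.0]
contact_force: [-1.2, -1.8, -0.7]
gripper_width: 51.5
```

Call:
{"op": "apply_moves", "data": {"steps": [{"hand": 0.6, "xyz": [0, 0.15, 0], "delta_rot": [0, 0, 0]}, {"hand": 0.6, "xyz": [0, 0.3, 0], "delta_rot": [0, 0, 0]}]}}

```text
clock: 6.25
position: [494.1, -334.7, 5.8]
ee_rot: [0.063, 0.998, -0.0, 0.0]
contact_force: [0.1, -1.8, 0.5]
gripper_width: 51.2
```

Call:
{"op": "apply_moves", "data": {"steps": [{"hand": 0.6, "xyz": [0, 0.15, 0], "delta_rot": [0, 0, 0]}, {"hand": 0.6, "xyz": [0, 0.3, 0], "delta_rot": [0, 0, 0]}, {"hand": 0.6, "xyz": [0, 0.45, 0], "delta_rot": [0, 0, 0]}]}}

```text
clock: 6.5
position: [494.7, -330.1, 5.8]
ee_rot: [0.063, 0.998, -0.0, 0.0]
contact_force: [-0.9, -1.0, 1.3]
gripper_width: 51.3
```

```bash
python3 -c "
from h import *
for i in range(3):
  ps=get_image('side'); s=telemetry.read_state();print(s['position'],s['contact_force'],s['wrist_torque'])
a=cv2.imread('pics/side0.png')[180:225,290:360];b=ps['frame'][180:225,290:360]
cv2.imwrite('pics/cmp2.png',cv2.resize(np.hstack([a,b]),None,fx=5,fy=5,interpolation=cv2.INTER_NEAREST))
"
```

```text
[ 494.72797834 -329.88571954    5.7633703 ] [ 0.45266153 -1.51560715  0.46243469] [-0.37676751  0.04555943  0.00361361]
[ 494.7053242  -329.90111383    5.731852  ] [-0.65771652 -0.51477922  1.61624082] [-0.22401455 -0.0377056  -0.02492652]
[ 494.67214203 -329.91059124    5.68732527] [-0.12731393 -1.05237921  1.26967845] [-0.20615866 -0.0203632  -0.02709094]
```

View pics/cmp2.png

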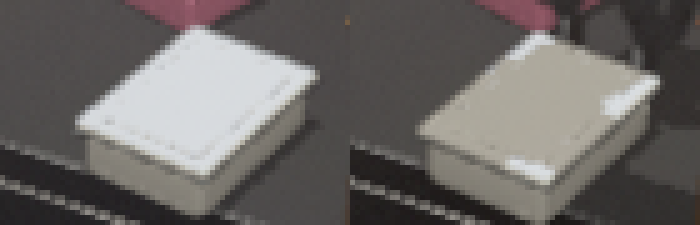

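Box C at (331,219) slid about 8 mm with only 1–1.8 N, so it's empty. Next I'll feel box A at (188,184).

Call:
{"op": "apply_moves", "data": {"steps": [{"hand": 0.6, "xyz": [0, -1.5, 0], "delta_rot": [0, 0, 0]}, {"hand": 0.6, "xyz": [0, -2, -4], "delta_rot": [0, 0, 0]}, {"hand": 0.6, "xyz": [0, -2, -8], "delta_rot": [0, 0, 0]}, {"hand": 0.6, "xyz": [0, -2, -12], "delta_rot": [0, 0, 0]}, {"hand": 0.6, "xyz": [0, -2, -14], "delta_rot": [0, 0, 0]}, {"hand": 0.6, "xyz": [0, -2, -14], "delta_rot": [0, 0, 0]}]}}

```text
clock: 7.15
position: [495.1, -351.3, 151.9]
ee_rot: [0.063, 0.998, -0.002, 0.005]
contact_force: [1.3, -0.6, -1.0]
gripper_width: 51.1
```

```bash
python3 -c "
from h import *
go(622.6,333.9,145,6.7)
p=get_image('top')"
```

```text
xyz [-4.1  69.58  0.48] rot [-0.005  0.01  -0.242] | now [ 495.1 -351.3  151.9] angx 172.8 w 51.1 F [ 1.29 -0.56 -1.01] t 7.15 j [-0.35  0.4  -0.14  0.   -1.02  0.22]
```

Call:
{"op": "apply_moves", "data": {"steps": [{"hand": 0.6, "xyz": [-4.1, 69.6, 0.4], "delta_rot": [0, 0, -0.242]}, {"hand": 0.6, "xyz": [-4.1, 69.6, 0.4], "delta_rot": [0, 0, -0.242]}, {"hand": 0.6, "xyz": [-4.1, 69.6, 0.4], "delta_rot": [0, 0, -0.242]}, {"hand": 0.6, "xyz": [-4.1, 69.6, 0.4], "delta_rot": [0, 0, -0.242]}, {"hand": 0.6, "xyz": [-4.1, 69.6, 0.4], "delta_rot": [0, 0, -0.242]}, {"hand": 0.6, "xyz": [-4.1, 69.6, 0.4], "delta_rot": [0, 0, -0.242]}, {"hand": 0.6, "xyz": [-4.1, 69.6, 0.4], "delta_rot": [0, 0, -0.242]}, {"hand": 0.6, "xyz": [-4.1, 69.6, 0.4], "delta_rot": [0, 0, -0.242]}, {"hand": 0.6, "xyz": [-4.1, 69.6, 0.4], "delta_rot": [0, 0, -0.242]}, {"hand": 0.6, "xyz": [-4.1, 69.6, 0.4], "delta_rot": [0, 0, -0.242]}, {"hand": 0.6, "xyz": [-4.1, 69.6, 0.4], "delta_rot": [0, 0, -0.242]}, {"hand": 0.6, "xyz": [-4.1, 69.6, 0.4], "delta_rot": [0, 0, -0.242]}]}}

```text
clock: 8.2
position: [582.5, 143.5, 140.8]
ee_rot: [-0.058, 0.998, -0.0, -0.002]
contact_force: [0.8, -0.6, -0.2]
gripper_width: 51.7
```

```bash
python3 -c "
from h import *
go(622.6,333.9,145,6.7)"
```

```text
xyz [-6.19 18.45 -0.46] rot [-0.001 -0.004 -0.001] | now [582.5 143.5 140.8] angx -173.3 w 51.7 F [ 0.83 -0.58 -0.16] t 8.2 j [ 0.51  0.41 -0.16 -0.   -1.01 -0.39]
```

Call:
{"op": "apply_moves", "data": {"steps": [{"hand": 0.6, "xyz": [-5.9, 17.2, -0.4], "delta_rot": [0, 0, 0]}, {"hand": 0.6, "xyz": [-5.9, 17.2, -0.4], "delta_rot": [0, 0, 0]}, {"hand": 0.6, "xyz": [-5.9, 17.2, -0.4], "delta_rot": [0, 0, 0]}, {"hand": 0.6, "xyz": [-5.9, 17.2, -0.4], "delta_rot": [0, 0, 0]}, {"hand": 0.6, "xyz": [-5.9, 17.2, -0.4], "delta_rot": [0, 0, 0]}, {"hand": 0.6, "xyz": [-5.9, 17.2, -0.4], "delta_rot": [0, 0, 0]}, {"hand": 0.6, "xyz": [-5.9, 17.2, -0.4], "delta_rot": [0, 0, 0]}]}}

```text
clock: 8.78
position: [621.2, 319.7, 143.8]
ee_rot: [-0.059, 0.998, -0.001, -0.002]
contact_force: [-0.9, -1.5, -0.1]
gripper_width: 51.1
```

```bash
python3 -c "
from h import *
go(622.6,333.9,5,6.7)
p=get_image('wrist');cv2.imwrite('pics/w6.png',p['frame'])"
```

```text
xyz [-0.37  1.42 13.88] rot [-0.002 -0.004  0.   ] | now [621.2 319.7 143.8] angx -173.3 w 51.1 F [-0.88 -1.48 -0.07] t 8.78 j [ 0.71  0.56  0.12 -0.   -1.13 -0.59]
```

View pics/w6.png

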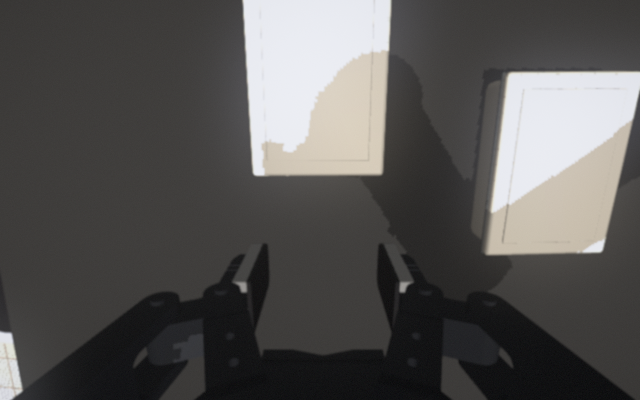

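The wrist view shows box A centred (columns 252–383, near edge at row 175) and square to the jaws, with clear floor under the tips. Descending.

Call:
{"op": "apply_moves", "data": {"steps": [{"hand": 0.6, "xyz": [-0.2, 0.4, 4], "delta_rot": [0, 0, 0]}, {"hand": 0.6, "xyz": [-0.2, 0.4, 8], "delta_rot": [0, 0, 0]}, {"hand": 0.6, "xyz": [-0.2, 0.4, 11], "delta_rot": [0, 0, 0]}, {"hand": 0.6, "xyz": [-0.2, 0.4, 12.5], "delta_rot": [0, 0, 0]}, {"hand": 0.6, "xyz": [-0.2, 0.4, 12.5], "delta_rot": [0, 0, 0]}, {"hand": 0.6, "xyz": [-0.2, 0.4, 12.5], "delta_rot": [0, 0, 0]}]}}

```text
clock: 9.33
position: [623.8, 321.6, 21.0]
ee_rot: [-0.057, 0.998, -0.001, -0.001]
contact_force: [0.6, 0.2, 1.1]
gripper_width: 51.1
```

```bash
python3 -c "
from h import *
go(622.6,333.9,5,6.7)"
```

```text
xyz [-0.02  1.24  1.6 ] rot [-0.002 -0.002 -0.002] | now [623.8 321.6  21. ] angx -173.4 w 51.1 F [0.56 0.17 1.07] t 9.33 j [ 0.71  0.68  0.    0.   -0.89 -0.59]
```

Call:
{"op": "apply_moves", "data": {"steps": [{"hand": 0.6, "xyz": [0, 0, 0.5], "delta_rot": [0, 0, 0]}, {"hand": 0.6, "xyz": [0, 0, 1], "delta_rot": [0, 0, 0]}, {"hand": 0.6, "xyz": [0, 0, 1.5], "delta_rot": [0, 0, 0]}, {"hand": 0.6, "xyz": [0, 0, 1.5], "delta_rot": [0, 0, 0]}, {"hand": 0.6, "xyz": [0, -0.2, 1.5], "delta_rot": [0, 0, 0]}, {"hand": 0.6, "xyz": [0, -0.4, 1.5], "delta_rot": [0, 0, 0]}, {"hand": 0.6, "xyz": [0, -0.6, 1.5], "delta_rot": [0, 0, 0]}]}}

```text
clock: 9.92
position: [625.0, 317.4, 7.2]
ee_rot: [-0.058, 0.998, 0.0, 0.0]
contact_force: [0.0, 0.6, -0.1]
gripper_width: 51.0
```

Call:
{"op": "apply_moves", "data": {"steps": [{"hand": 0.6, "xyz": [0, -0.15, 0], "delta_rot": [0, 0, 0]}, {"hand": 0.6, "xyz": [0, -0.3, 0], "delta_rot": [0, 0, 0]}]}}

```text
clock: 10.08
position: [625.4, 314.6, 7.0]
ee_rot: [-0.058, 0.998, 0.0, 0.0]
contact_force: [-1.4, 4.5, 0.4]
gripper_width: 51.1
```

Call:
{"op": "apply_moves", "data": {"steps": [{"hand": 0.6, "xyz": [0, -0.15, 0], "delta_rot": [0, 0, 0]}, {"hand": 0.6, "xyz": [0, -0.3, 0], "delta_rot": [0, 0, 0]}]}}

```text
clock: 10.25
position: [625.8, 312.9, 7.0]
ee_rot: [-0.058, 0.998, 0.001, 0.001]
contact_force: [-0.6, 5.4, 0.3]
gripper_width: 50.8
```

Call:
{"op": "apply_moves", "data": {"steps": [{"hand": 0.6, "xyz": [0, -0.15, 0], "delta_rot": [0, 0, 0]}, {"hand": 0.6, "xyz": [0, -0.3, 0], "delta_rot": [0, 0, 0]}]}}

```text
clock: 10.42
position: [626.2, 309.7, 7.0]
ee_rot: [-0.058, 0.998, 0.001, 0.001]
contact_force: [-0.4, 5.6, -0.2]
gripper_width: 51.0
```

Call:
{"op": "apply_moves", "data": {"steps": [{"hand": 0.6, "xyz": [0, -0.15, 0], "delta_rot": [0, 0, 0]}, {"hand": 0.6, "xyz": [0, -0.3, 0], "delta_rot": [0, 0, 0]}]}}

```text
clock: 10.58
position: [626.6, 306.5, 7.0]
ee_rot: [-0.058, 0.998, 0.001, 0.001]
contact_force: [-0.3, 4.4, -0.5]
gripper_width: 50.9
```

Box A resists with about 4.5–5.6 N while sliding, so it's the full one. I'll push it along −y and turn it square on the way.

Call:
{"op": "apply_moves", "data": {"steps": [{"hand": 0.6, "xyz": [0.08, -0.7, 0], "delta_rot": [0, 0, 0.01]}, {"hand": 0.6, "xyz": [0.17, -1.5, 0], "delta_rot": [0, 0, 0.022]}, {"hand": 0.6, "xyz": [0.27, -2.3, 0], "delta_rot": [0, 0, 0.034]}, {"hand": 0.6, "xyz": [0.36, -3.1, 0], "delta_rot": [0, 0, 0.046]}, {"hand": 0.6, "xyz": [0.46, -3.9, 0], "delta_rot": [0, 0, 0.058]}, {"hand": 0.6, "xyz": [0.55, -4.7, 0], "delta_rot": [0, 0, 0.07]}, {"hand": 0.6, "xyz": [0.64, -5.5, 0], "delta_rot": [0, 0, 0.082]}, {"hand": 0.6, "xyz": [0.74, -6.3, 0], "delta_rot": [0, 0, 0.094]}, {"hand": 0.6, "xyz": [0.83, -7.1, 0], "delta_rot": [0, 0, 0.106]}, {"hand": 0.6, "xyz": [0.93, -7.9, 0], "delta_rot": [0, 0, 0.118]}, {"hand": 0.6, "xyz": [1.02, -8.7, 0], "delta_rot": [0, 0, 0.13]}, {"hand": 0.6, "xyz": [1.08, -9.2, 0], "delta_rot": [0, 0, 0.139]}]}}

```text
clock: 11.58
position: [626.3, 211.8, 7.0]
ee_rot: [0.012, 1.0, 0.0, 0.0]
contact_force: [0.2, 4.9, 0.1]
gripper_width: 51.2
```

```bash
python3 -c "
from h import *
go(624,37.8,5.5,-1.25)
p=get_image('top')
for b in boxes(p): print(b)
go(624,37.8,5.5,-1.25)
f=p['frame'];cv2.imwrite('pics/t7.png',cv2.resize(f[130:290,140:340],None,fx=3.7,fy=3.7,interpolation=cv2.INTER_CUBIC))
p=get_image('wrist');cv2.imwrite('pics/w7.png',p['frame'])
"
```

```text
xyz [ -0.2  -17.4    0.15] rot [ 0.     0.    -0.003] | now [626.3 211.8   7. ] angx 178.6 w 51.2 F [0.2  4.9  0.12] t 11.58 j [ 0.57  0.64 -0.13  0.   -0.8  -0.59]
(431.9, 274.7, 103.5, 151.3, 8.7, array([172., 245.]))
(505.2, -244.4, 104.8, 149.9, -7.2, array([328., 219.]))
(625.6, 124.2, 103.1, 146.4, -1.5, array([219., 186.]))
(625.3, -447.8, 102.0, 146.6, 73.1, array([387., 182.]))
xyz [ -0.23 -17.31   0.16] rot [-0.001 -0.    -0.004] | now [626.2 210.9   7. ] angx 178.5 w 51.4 F [0.82 0.72 0.71] t 11.63 j [ 0.57  0.64 -0.13  0.   -0.8  -0.6 ]
```

View pics/t7.png

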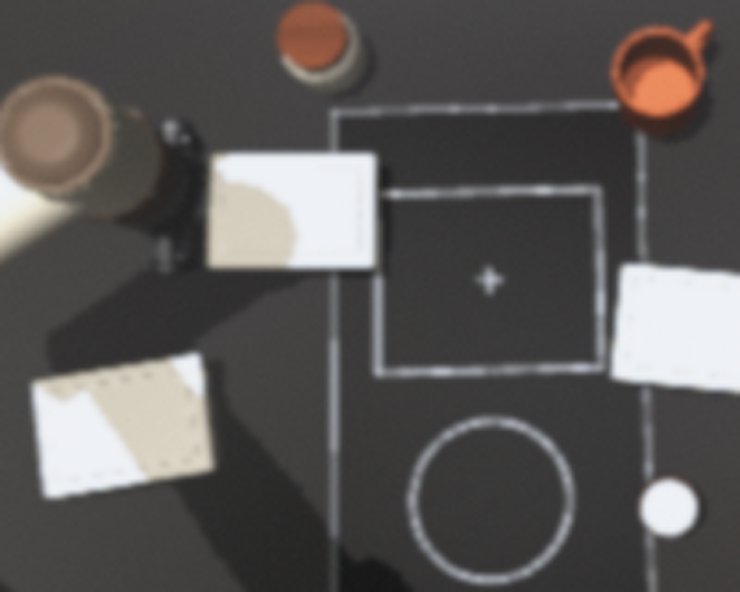

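View pics/w7.png

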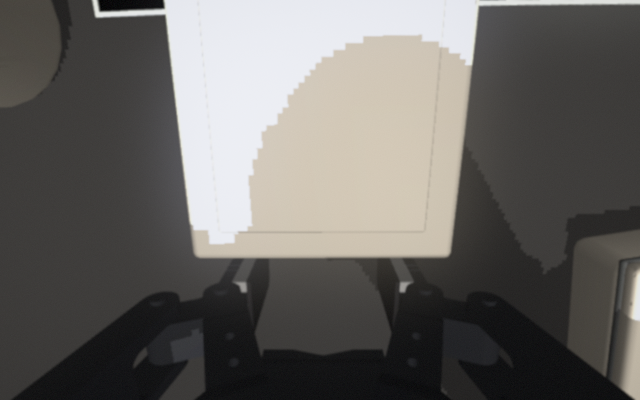

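Call:
{"op": "apply_moves", "data": {"steps": [{"hand": 0.6, "xyz": [0, -0.5, 0], "delta_rot": [0, 0, 0]}, {"hand": 0.6, "xyz": [0, -1.3, 0], "delta_rot": [0, 0, 0]}, {"hand": 0.6, "xyz": [0, -2.1, 0], "delta_rot": [0, 0, 0]}, {"hand": 0.6, "xyz": [0, -3, 0], "delta_rot": [0, 0, 0]}, {"hand": 0.6, "xyz": [0, -4, 0], "delta_rot": [0, 0, 0]}, {"hand": 0.6, "xyz": [0, -5, 0], "delta_rot": [0, 0, 0]}, {"hand": 0.6, "xyz": [0, -6, 0], "delta_rot": [0, 0, 0]}, {"hand": 0.6, "xyz": [0, -7, 0], "delta_rot": [0, 0, 0]}, {"hand": 0.6, "xyz": [0, -8, 0], "delta_rot": [0, 0, 0]}, {"hand": 0.6, "xyz": [0, -9, 0], "delta_rot": [0, 0, 0]}, {"hand": 0.6, "xyz": [0, -10, 0], "delta_rot": [0, 0, 0]}, {"hand": 0.6, "xyz": [0, -10.8, 0], "delta_rot": [0, 0, 0]}]}}

```text
clock: 12.68
position: [623.5, 104.8, 6.9]
ee_rot: [0.012, 1.0, 0.0, -0.0]
contact_force: [0.9, 5.9, 0.9]
gripper_width: 51.5
```

```bash
python3 -c "
from h import *
p=get_image('top')
go(624,37.8,5.5,-1.25)
for b in boxes(p): print(b)
"
```

```text
xyz [-0.26 -6.53  0.13] rot [-0.001 -0.002 -0.002] | now [623.  103.2   6.7] angx 178.6 w 50.9 F [0.79 0.96 0.38] t 12.73 j [ 0.42  0.6  -0.21 -0.   -0.76 -0.44]
(435.6, 253.0, 104.8, 106.2, 7.8, array([179., 244.]))
(505.2, -244.4, 104.8, 149.9, -7.2, array([328., 219.]))
(621.1, 17.2, 99.8, 147.2, -1.4, array([251., 186.]))
(625.3, -447.8, 102.0, 146.6, 73.1, array([387., 182.]))
```

Call:
{"op": "apply_moves", "data": {"steps": [{"hand": 0.6, "xyz": [0, -0.5, 0], "delta_rot": [0, 0, 0]}, {"hand": 0.6, "xyz": [0, -1.3, 0], "delta_rot": [0, 0, 0]}, {"hand": 0.6, "xyz": [0, -2.1, 0], "delta_rot": [0, 0, 0]}, {"hand": 0.6, "xyz": [0, -2.9, 0], "delta_rot": [0, 0, 0]}, {"hand": 0.6, "xyz": [0, -3.7, 0], "delta_rot": [0, 0, 0]}, {"hand": 0.6, "xyz": [0, -4.4, 0], "delta_rot": [0, 0, 0]}, {"hand": 0.6, "xyz": [0, -5.0, 0], "delta_rot": [0, 0, 0]}, {"hand": 0.6, "xyz": [0, -5.5, 0], "delta_rot": [0, 0, 0]}, {"hand": 0.6, "xyz": [0, -5.9, 0], "delta_rot": [0, 0, 0]}, {"hand": 0.6, "xyz": [0, -6.1, 0], "delta_rot": [0, 0, 0]}, {"hand": 0.6, "xyz": [0, -6.3, 0], "delta_rot": [0, 0, 0]}]}}

```text
clock: 13.65
position: [622.0, 42.2, 6.7]
ee_rot: [0.012, 1.0, 0.0, -0.0]
contact_force: [-0.1, 6.2, 1.2]
gripper_width: 51.3
```

```bash
python3 -c "
from h import *
p=get_image('top')
go(624,37.8,5.5,-1.25)
for b in boxes(p): print(b)
f=p['frame'];cv2.imwrite('pics/t8.png',cv2.resize(f[130:290,140:340],None,fx=3.7,fy=3.7,interpolation=cv2.INTER_CUBIC))
"
```

```text
xyz [-0.21 -0.4   0.12] rot [-0.    -0.001 -0.001] | now [622.   41.9   6.7] angx 178.7 w 51.2 F [0.17 3.93 0.76] t 13.7 j [ 0.33  0.59 -0.23 -0.   -0.75 -0.35]
(284.5, 322.5, 109.1, 124.0, -88.0, array([155., 292.]))
(505.4, -244.3, 105.9, 150.6, -7.9, array([328., 219.]))
(619.5, -44.5, 99.9, 146.0, -1.4, array([269., 186.]))
(564.3, 316.3, 140.3, 223.4, -88.1, array([158., 204.]))
(625.3, -447.8, 102.0, 146.6, 73.1, array([387., 182.]))
```

View pics/t8.png

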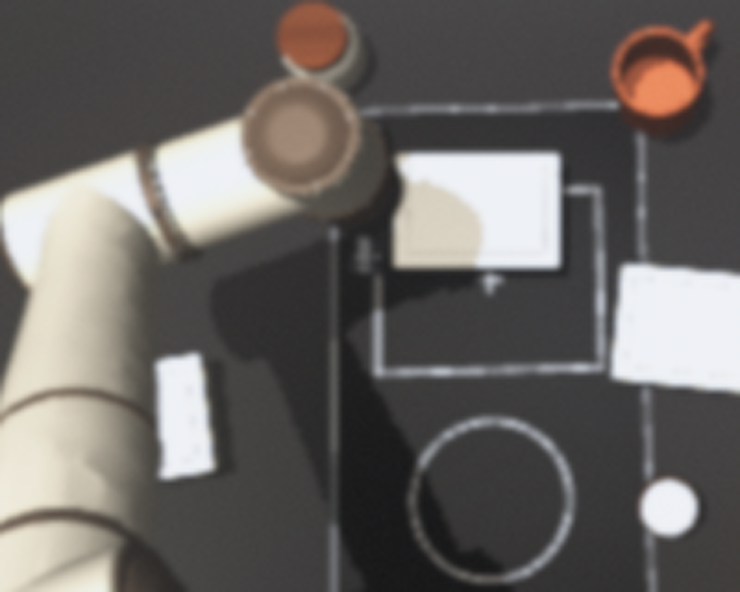

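Call:
{"op": "apply_moves", "data": {"steps": [{"hand": 0.6, "xyz": [0, -0.2, 0], "delta_rot": [0, 0, 0]}, {"hand": 0.6, "xyz": [0, -0.4, 0], "delta_rot": [0, 0, 0]}, {"hand": 0.6, "xyz": [0, -0.5, 0], "delta_rot": [0, 0, 0]}, {"hand": 0.6, "xyz": [0, -0.5, 0], "delta_rot": [0, 0, 0]}, {"hand": 0.6, "xyz": [0, 0.5, 0], "delta_rot": [0, 0, 0]}, {"hand": 0.6, "xyz": [0, 2, -1], "delta_rot": [0, 0, 0]}, {"hand": 0.6, "xyz": [0, 4, -4], "delta_rot": [0, 0, 0]}, {"hand": 0.6, "xyz": [0, 5, -8], "delta_rot": [0, 0, 0]}, {"hand": 0.6, "xyz": [0, 5, -12], "delta_rot": [0, 0, 0]}, {"hand": 0.6, "xyz": [0, 5, -14], "delta_rot": [0, 0, 0]}, {"hand": 0.6, "xyz": [0, 5, -14], "delta_rot": [0, 0, 0]}]}}

```text
clock: 14.62
position: [626.5, 93.7, 154.2]
ee_rot: [0.01, 1.0, 0.001, 0.006]
contact_force: [0.8, 0.5, 0.3]
gripper_width: 51.3
```

```bash
python3 -c "
from h import *
p=get_image('top')
for b in boxes(p): print(b)
go(716,-50,145,88.75)
"
```

```text
(433.2, 270.8, 104.8, 142.2, 7.8, array([174., 244.]))
(505.7, -244.4, 105.8, 150.3, -7.5, array([328., 219.]))
(619.5, -47.6, 99.9, 153.2, -1.4, array([270., 186.]))
(625.3, -447.8, 102.0, 146.6, 73.1, array([387., 182.]))
(691.9, 335.0, 104.8, 118.3, 23.9, array([156., 169.]))
xyz [ -9.45 -14.12   0.6 ] rot [0.006 0.003 1.571] | now [624.6  93.2 150.7] angx 178.7 w 51.3 F [-0.45 -0.07 -1.18] t 14.67 j [ 0.4   0.44 -0.07  0.   -1.05 -0.43]
```

Call:
{"op": "apply_moves", "data": {"steps": [{"hand": 0.6, "xyz": [-8.5, -14.1, 0.6], "delta_rot": [0, 0, 1.571]}, {"hand": 0.6, "xyz": [-8.5, -14.1, 0.6], "delta_rot": [0, 0, 1.571]}, {"hand": 0.6, "xyz": [-8.5, -14.1, 0.6], "delta_rot": [0, 0, 1.571]}, {"hand": 0.6, "xyz": [-8.5, -14.1, 0.6], "delta_rot": [0, 0, 1.571]}, {"hand": 0.6, "xyz": [-8.5, -14.1, 0.6], "delta_rot": [0, 0, 1.571]}, {"hand": 0.6, "xyz": [-8.5, -14.1, 0.6], "delta_rot": [0, 0, 1.571]}, {"hand": 0.6, "xyz": [-8.5, -14.1, 0.6], "delta_rot": [0, 0, 1.571]}, {"hand": 0.6, "xyz": [-8.5, -14.1, 0.6], "delta_rot": [0, 0, 1.571]}, {"hand": 0.6, "xyz": [-8.5, -14.1, 0.6], "delta_rot": [0, 0, 1.571]}, {"hand": 0.6, "xyz": [-8.5, -14.1, 0.6], "delta_rot": [0, 0, 1.571]}, {"hand": 0.6, "xyz": [-8.5, -14.1, 0.6], "delta_rot": [0, 0, 1.571]}, {"hand": 0.6, "xyz": [-8.5, -14.1, 0.6], "delta_rot": [0, 0, 1.571]}]}}

```text
clock: 15.67
position: [703.7, -50.7, 138.7]
ee_rot: [0.692, 0.722, -0.002, -0.001]
contact_force: [0.7, -0.3, -0.4]
gripper_width: 50.9
```

```bash
python3 -c "
from h import *
go(707,-50,100,88.75)
"
```

```text
xyz [0.06 0.35 3.87] rot [-0.005  0.001  0.063] | now [703.7 -50.7 138.7] angx 92.4 w 50.9 F [ 0.73 -0.29 -0.39] t 15.67 j [ 0.16  0.58  0.13 -0.   -1.13 -1.69]
```

Call:
{"op": "apply_moves", "data": {"steps": [{"hand": 0.6, "xyz": [0, 0.2, 4], "delta_rot": [0, 0, 0.066]}, {"hand": 0.6, "xyz": [0, 0.2, 4], "delta_rot": [0, 0, 0.066]}, {"hand": 0.6, "xyz": [0, 0.2, 4], "delta_rot": [0, 0, 0.066]}, {"hand": 0.6, "xyz": [0, 0.2, 4], "delta_rot": [0, 0, 0.066]}]}}

```text
clock: 16.0
position: [706.9, -51.0, 100.7]
ee_rot: [0.713, 0.701, -0.001, -0.0]
contact_force: [1.1, 0.1, 0.6]
gripper_width: 51.5
```

```bash
python3 -c "
from h import *
go(707,-50,7,88.75)
p=get_image('wrist');cv2.imwrite('pics/w9.png',p['frame'])
p=get_image('side');cv2.imwrite('pics/s9.png',p['frame'])
"
```

```text
xyz [0.11 0.02 9.37] rot [-0.002  0.001  0.006] | now [706.9 -51.  100.7] angx 89.1 w 51.5 F [1.12 0.09 0.58] t 16.0 j [ 0.16  0.61  0.09  0.   -1.05 -1.74]
```

View pics/w9.png

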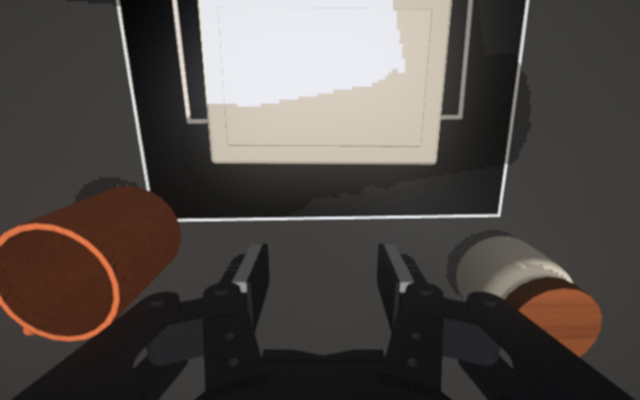

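View pics/s9.png

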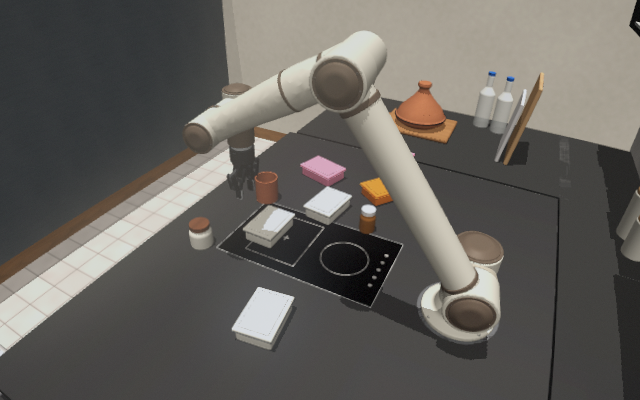

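Call:
{"op": "apply_moves", "data": {"steps": [{"hand": 0.6, "xyz": [0.1, 0, 4], "delta_rot": [0, 0, 0.006]}, {"hand": 0.6, "xyz": [0.1, 0, 7.5], "delta_rot": [0, 0, 0.006]}, {"hand": 0.6, "xyz": [0.1, 0, 9], "delta_rot": [0, 0, 0.006]}, {"hand": 0.6, "xyz": [0.1, 0, 9.3], "delta_rot": [0, 0, 0.006]}, {"hand": 0.6, "xyz": [0.1, 0, 9.3], "delta_rot": [0, 0, 0.006]}, {"hand": 0.6, "xyz": [0.1, 0, 9.3], "delta_rot": [0, 0, 0.006]}]}}

```text
clock: 16.6
position: [708.9, -49.9, 10.1]
ee_rot: [0.715, 0.699, 0.001, 0.001]
contact_force: [0.4, 1.1, 0.9]
gripper_width: 51.4
```

```bash
python3 -c "
from h import *
go(625,-48.5,7,88.75)
p=get_image('top')
for b in boxes(p): print(b)
"
```

```text
xyz [-0.06 -8.39  0.28] rot [ 0.004  0.    -0.001] | now [708.9 -49.9  10.1] angx 88.7 w 51.4 F [0.45 1.1  0.87] t 16.6 j [ 0.16  0.7   0.01  0.   -0.88 -1.75]
(505.7, -244.5, 105.8, 149.9, -7.5, array([328., 219.]))
(407.3, 278.5, 228.6, 321.0, -82.5, array([177., 254.]))
(619.4, -50.7, 99.9, 147.1, -1.4, array([270., 187.]))
(625.3, -447.8, 102.0, 146.6, 73.1, array([387., 182.]))
(694.8, 208.6, 134.3, 242.0, 89.4, array([193., 165.]))
```

Call:
{"op": "apply_moves", "data": {"steps": [{"hand": 0.6, "xyz": [0, -0.6, 0.2], "delta_rot": [0, 0, 0]}, {"hand": 0.6, "xyz": [0, -1.4, 0.2], "delta_rot": [0, 0, 0]}, {"hand": 0.6, "xyz": [0, -2.2, 0.2], "delta_rot": [0, 0, 0]}, {"hand": 0.6, "xyz": [0, -3, 0.2], "delta_rot": [0, 0, 0]}, {"hand": 0.6, "xyz": [0, -3.8, 0.2], "delta_rot": [0, 0, 0]}, {"hand": 0.6, "xyz": [0, -4.6, 0.2], "delta_rot": [0, 0, 0]}, {"hand": 0.6, "xyz": [0, -5.4, 0.2], "delta_rot": [0, 0, 0]}, {"hand": 0.6, "xyz": [0, -6.2, 0.2], "delta_rot": [0, 0, 0]}, {"hand": 0.6, "xyz": [0, -6.9, 0.2], "delta_rot": [0, 0, 0]}, {"hand": 0.6, "xyz": [0, -7.4, 0.2], "delta_rot": [0, 0, 0]}, {"hand": 0.6, "xyz": [0, -7.7, 0.2], "delta_rot": [0, 0, 0]}, {"hand": 0.6, "xyz": [0, -7.8, 0.2], "delta_rot": [0, 0, 0]}]}}

```text
clock: 17.65
position: [630.1, -47.8, 6.8]
ee_rot: [0.715, 0.699, 0.001, 0.001]
contact_force: [6.5, -0.9, 1.3]
gripper_width: 51.5
```

```bash
python3 -c "
from h import *
p=get_image('top')
go(625,-48.5,7,88.75)
for b in boxes(p): print(b)
f=p['frame'];cv2.imwrite('pics/t10.png',cv2.resize(f[130:290,160:360],None,fx=3.7,fy=3.7,interpolation=cv2.INTER_CUBIC))
"
```

```text
xyz [-0.08 -0.5  -0.03] rot [ 0.003 -0.    -0.002] | now [630.  -47.8   6.8] angx 88.6 w 51.2 F [5.17 0.21 2.41] t 17.7 j [ 0.18  0.6  -0.21  0.   -0.76 -1.77]
(300.0, 275.3, 150.5, 204.3, -1.8, array([173., 289.]))
(432.0, 273.7, 106.3, 152.4, 8.0, array([172., 244.]))
(505.9, -244.4, 106.2, 150.2, -7.5, array([328., 219.]))
(564.7, -47.4, 98.8, 145.1, -1.5, array([270., 203.]))
(599.6, 210.8, 137.8, 224.5, 87.2, array([191., 192.]))
(625.3, -447.8, 102.0, 146.6, 73.1, array([387., 182.]))
```

View pics/t10.png

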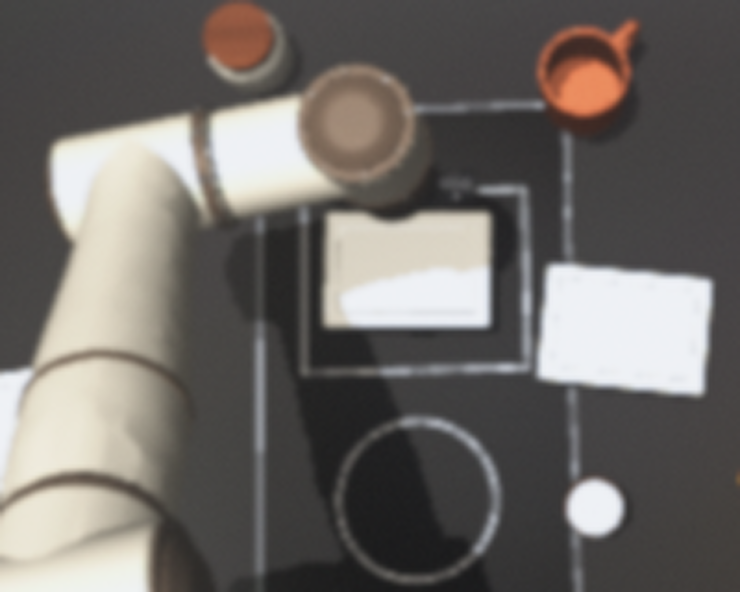

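Call:
{"op": "apply_moves", "data": {"steps": [{"hand": 0.6, "xyz": [0, -0.2, 0], "delta_rot": [0, 0, 0]}, {"hand": 0.6, "xyz": [0, -0.35, 0], "delta_rot": [0, 0, 0]}, {"hand": 0.6, "xyz": [0, -0.35, 0], "delta_rot": [0, 0, 0]}, {"hand": 0.6, "xyz": [0, 0.6, 0], "delta_rot": [0, 0, 0]}, {"hand": 0.6, "xyz": [0, 2.5, -1], "delta_rot": [0, 0, 0]}, {"hand": 0.6, "xyz": [0, 4, -4], "delta_rot": [0, 0, 0]}, {"hand": 0.6, "xyz": [0, 4, -8], "delta_rot": [0, 0, 0]}, {"hand": 0.6, "xyz": [0, 4, -12], "delta_rot": [0, 0, 0]}, {"hand": 0.6, "xyz": [3, 4, -15], "delta_rot": [0, 0, -0.12]}, {"hand": 0.6, "xyz": [7, 4, -15], "delta_rot": [0, 0, -0.24]}, {"hand": 0.6, "xyz": [11, 4, -15], "delta_rot": [0, 0, -0.36]}, {"hand": 0.6, "xyz": [15, 4, -15], "delta_rot": [0, 0, -0.48]}]}}

```text
clock: 18.7
position: [669.9, 101.4, 155.2]
ee_rot: [0.527, 0.85, -0.002, -0.002]
contact_force: [0.4, 0.8, 0.9]
gripper_width: 51.5
```

Call:
{"op": "apply_moves", "data": {"steps": [{"hand": 0.6, "xyz": [4, 0, 0], "delta_rot": [0, 0, -0.12]}, {"hand": 0.6, "xyz": [4, 0, 0], "delta_rot": [0, 0, -0.24]}, {"hand": 0.6, "xyz": [4, 0, 0], "delta_rot": [0, 0, -0.36]}, {"hand": 0.6, "xyz": [4, 0, 0], "delta_rot": [0, 0, -0.48]}, {"hand": 0.6, "xyz": [4, 0, 0], "delta_rot": [0, 0, -0.6]}, {"hand": 0.6, "xyz": [4, 0, 0], "delta_rot": [0, 0, -0.72]}, {"hand": 0.6, "xyz": [4, 0, 0], "delta_rot": [0, 0, -0.84]}, {"hand": 0.6, "xyz": [4, 0, 0], "delta_rot": [0, 0, -0.96]}, {"hand": 0.6, "xyz": [4, 0, 0], "delta_rot": [0, 0, -1.08]}]}}

```text
clock: 19.45
position: [652.2, 135.9, 153.9]
ee_rot: [0.015, 1.0, -0.001, -0.004]
contact_force: [-0.3, 0.4, 0.0]
gripper_width: 51.5
```

```bash
python3 -c "
from h import *
p=get_image('top')
for b in boxes(p): print(b)
go(560,60,145,-1.25)
f=p['frame'];cv2.imwrite('pics/t11.png',cv2.resize(f[130:290,160:360],None,fx=3.7,fy=3.7,interpolation=cv2.INTER_CUBIC))
p=get_image('side');f=p['frame'];cv2.imwrite('pics/s11.png',cv2.resize(f[190:290,210:350],None,fx=5.5,fy=5.5,interpolation=cv2.INTER_CUBIC))
cv2.imwrite('pics/s11full.png',f)
"
```

```text
(432.6, 274.9, 104.8, 150.5, 7.8, array([172., 245.]))
(505.6, -244.4, 105.9, 150.3, -7.7, array([328., 219.]))
(563.1, -47.1, 102.2, 151.2, -1.5, array([270., 203.]))
(625.3, -447.8, 102.0, 146.6, 73.1, array([387., 182.]))
xyz [ 9.02 -7.83  0.98] rot [-0.002 -0.007 -0.004] | now [652.3 135.9 154. ] angx 178.5 w 51.3 F [-1.12 -0.14 -0.03] t 19.5 j [ 0.45  0.5   0.04 -0.   -1.12 -0.47]
```

View pics/t11.png

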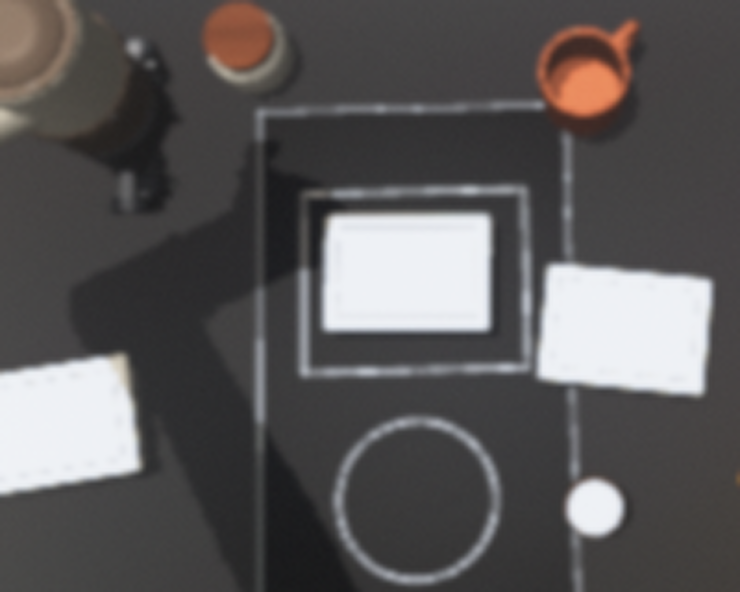

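View pics/s11.png

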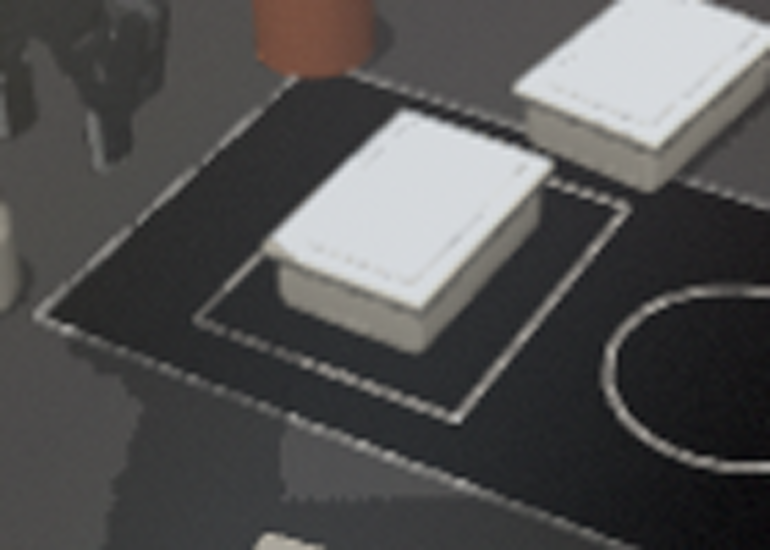

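```bash
cat >> h.py <<'E'
def fine(p,zt=47,S=6,thr=140,win=(238,306,176,232)):
    f=p['frame'].min(2); x0,x1,y0,y1=win
    c=cv2.resize(f[y0:y1,x0:x1],None,fx=S,fy=S,interpolation=cv2.INTER_CUBIC)
    def tow(c_,z): return plane(p,(c_.reshape(-1,2)+0.5)/S-0.5+[x0,y0],z)[:,:2].astype(np.float32)
    cs,h=cv2.findContours((c>thr).astype(np.uint8),cv2.RETR_CCOMP,cv2.CHAIN_APPROX_NONE)
    for k in cs:
        if cv2.contourArea(k)>600*S*S and cv2.contourArea(k)<2200*S*S:
            (cx,cy),(w,h_),a=cv2.minAreaRect(tow(k,zt)); print('box',round(cx,1),round(cy,1),round(w,1),round(h_,1),round(a,2))
    t=cv2.adaptiveThreshold(c,1,cv2.ADAPTIVE_THRESH_MEAN_C,cv2.THRESH_BINARY,61,-12)
E
python3 - <<'E'
from h import *
p=get_image('top')
for thr in (110,125,140,160): fine(p,thr=thr)
f0=cv2.imread('pics/top0.png'); q=dict(p); q['frame']=f0
for z,pic in(('zone0',q),):
    f=f0.min(2);S=6;x0,x1,y0,y1=236,308,174,240
    c=cv2.resize(f[y0:y1,x0:x1],None,fx=S,fy=S,interpolation=cv2.INTER_CUBIC)
    for thr in(80,100):
        cs,h=cv2.findContours((c>thr).astype(np.uint8),cv2.RETR_CCOMP,cv2.CHAIN_APPROX_NONE)
        for k in cs:
            if cv2.contourArea(k)>1500*S*S: 
                P=plane(p,(k.reshape(-1,2)+.5)/S-.5+[x0,y0],0)[:,:2].astype(np.float32); print(thr,cv2.minAreaRect(P))
    print(cv2.moments(c[:2,:2])['m00'])
    ys,xs=np.nonzero(c[24*S:38*S,28*S:44*S]>90); print('cross',plane(p,[[(xs.mean()+28*S+.5)/S-.5+x0,(ys.mean()+24*S+.5)/S-.5+y0]],0))
# side-camera check
ps=get_image('side')
print([ (r['xyz'],r['confidence']) for r in nets.pinpoint(ps,'box_1_mid')],[ (r['xyz'],r['confidence']) for r in nets.pinpoint(p,'box_1_mid')])
E
```

```text
box 562.9 -46.8 155.9 110.8 88.71
box 562.8 -47.1 154.2 109.0 88.48
box 562.8 -47.1 153.0 107.8 88.48
box 562.8 -47.0 150.9 106.7 88.48
80 ((560.4749755859375, -49.50037384033203), (223.1436309814453, 183.41978454589844), 89.93938446044922)
80 ((560.8173828125, -49.933921813964844), (160.908203125, 200.77316284179688), 0.37984344363212585)
100 ((560.5558471679688, -49.762855529785156), (220.1857452392578, 180.8592071533203), 89.94390106201172)
100 ((560.6932373046875, -50.73157501220703), (166.00718688964844, 205.23915100097656), 0.659920334815979)
196.0
cross [[560.54042638 -50.29909785   0.        ]]
[([435.0, 272.1, 21.7], 0.84)] [([432.9, 277.8, 23.0], 0.67)]
```

```bash
cat > zfit.py <<'E'
from h import *
f0=cv2.imread('pics/top0.png').astype(float).min(2)
p=get_image('top'); f1=p['frame'].astype(float).min(2)
def fit(f,tag):
    def cent(v):
        b=np.minimum(np.linspace(v[0],v[-1],len(v)),v.min()+8); w=np.clip(v-b-10,0,None); return (w*np.arange(len(w))).sum()/w.sum() if w.sum()>60 else None
    out={}
    for name,rng,win,hor in [('top(+x)',range(248,298),(177,188),1),('bot(-x)',range(248,298),(224,236),1),('left(+y)',range(188,224),(237,247),0),('right(-y)',range(188,224),(297,307),0)]:
        pts=[]
        for i in rng:
            v=f[win[0]:win[1],i] if hor else f[i,win[0]:win[1]]
            c=cent(v)
            if c is not None: pts.append([i,win[0]+c] if hor else [win[0]+c,i])
        P=plane(p,pts,0)[:,:2]
        for _ in range(3):
            m=np.median if 0 else None
            vx,vy,x,y=cv2.fitLine(P.astype(np.float32),cv2.DIST_HUBER,0,.01,.01).ravel()
            d=abs((P[:,0]-x)*vy-(P[:,1]-y)*vx); P=P[d<max(2,2*np.median(d))]
        out[name]=(vx,vy,x,y); ang=np.degrees(np.arctan2(vy,vx)); 
        print(tag,name,'pt',round(float(x),1),round(float(y),1),'ang',round((ang+45)%90-45,2),'n',len(P),'res',round(d.mean(),2))
    def X(a,b):
        a=out[a];b=out[b]; return np.linalg.solve(np.array([[a[0],-b[0]],[a[1],-b[1]]]),[b[2]-a[2],b[3]-a[3]])[0]*np.array(a[:2])+np.array(a[2:])
    C=np.array([X(h,v) for h in('top(+x)','bot(-x)') for v in ('left(+y)','right(-y)')]); print(C.round(1).tolist(),'centre',C.mean(0).round(1))
fit(f0,'0'); fit(f1,'1')
E
python3 zfit.py; python3 -c "
from h import *
for i in range(3):
  p=get_image('top');print(p['origin'],p['orientation'])"
```

```text
0 top(+x) pt 645.5 -45.4 ang 0.14 n 50 res 0.28
0 bot(-x) pt 475.6 -75.7 ang 0.07 n 50 res 0.26
0 left(+y) pt 550.2 55.5 ang -0.1 n 36 res 0.02
0 right(-y) pt 565.4 -154.4 ang -0.5 n 36 res 0.21
[[645.2999877929688, 55.29999923706055], [645.7999877929688, -155.10000610351562], [475.5, 55.70000076293945], [475.70001220703125, -153.60000610351562]] centre [560.6 -49.4]
1 top(+x) pt 640.1 -46.9 ang -0.49 n 42 res 0.78
1 bot(-x) pt 475.6 -51.1 ang 0.05 n 50 res 0.26
1 left(+y) pt 532.9 54.4 ang -2.19 n 30 res 0.52
1 right(-y) pt 558.0 -156.2 ang 3.19 n 36 res 0.84
[[640.9000244140625, 50.29999923706055], [639.2000122070312, -151.6999969482422], [475.5, 56.599998474121094], [475.70001220703125, -160.8000030517578]] centre [557.8 -51.4]
[ 401.58015874 -191.38158419 1351.14315329] [-0.69608303  0.71490361 -0.05154573  0.04152434]
[ 401.58015874 -191.38158419 1351.14315329] [-0.69608303  0.71490361 -0.05154573  0.04152434]
[ 401.58015874 -191.38158419 1351.14315329] [-0.69608303  0.71490361 -0.05154573  0.04152434]
```

```bash
cat > bfit.py <<'E'
from h import *
def bfit(p,zt=47,c0=(270,203),hw=(24,17),thr=130,verbose=1):
    f=p['frame'].astype(float).min(2); cx,cy=c0
    def cross(v):  # first index where v crosses thr going inward
        for i in range(len(v)-1):
            if v[i]<thr<=v[i+1]: last=i+(thr-v[i])/(v[i+1]-v[i]); 
        try: return last
        except UnboundLocalError: return None
    out={}
    for name in '+x','-x','+y','-y':
        pts=[]
        if name[1]=='x':
            for i in range(cx-hw[0]+5,cx+hw[0]-4):
                if name=='+x': j0=cy-hw[1]-4; v=f[j0:j0+9,i]; c=cross(v); c is not None and pts.append([i,j0+c])
                else: j0=cy+hw[1]+4; v=f[j0-8:j0+1,i][::-1]; c=cross(v); c is not None and pts.append([i,j0-c])
        else:
            for i in range(cy-hw[1]+5,cy+hw[1]-4):
                if name=='+y': j0=cx-hw[0]-4; v=f[i,j0:j0+9]; c=cross(v); c is not None and pts.append([j0+c,i])
                else: j0=cx+hw[0]+4; v=f[i,j0-8:j0+1][::-1]; c=cross(v); c is not None and pts.append([j0-c,i])
        P=plane(p,pts,zt)[:,:2]
        for _ in range(3):
            vx,vy,x,y=cv2.fitLine(P.astype(np.float32),cv2.DIST_HUBER,0,.01,.01).ravel()
            d=abs((P[:,0]-x)*vy-(P[:,1]-y)*vx); P=P[d<max(1.5,2.5*np.median(d))]
        out[name]=tuple(map(float,(vx,vy,x,y))); ang=np.degrees(np.arctan2(vy,vx))
        if verbose: print(name,round(float(x),1),round(float(y),1),'ang',round((ang+45)%90-45,2),len(P),'res',round(d.mean(),2))
    def X(a,b):
        a=out[a];b=out[b]; return np.linalg.solve(np.array([[a[0],-b[0]],[a[1],-b[1]]]),[b[2]-a[2],b[3]-a[3]])[0]*np.array(a[:2])+np.array(a[2:])
    C=np.array([X(h,v) for h in('+x','-x') for v in('+y','-y')]); print(C.round(1).tolist(),'centre',C.mean(0).round(1))
if __name__=='__main__':
    import sys
    bfit(get_image('top'),c0=(int(sys.argv[1]),int(sys.argv[2])))
E
python3 bfit.py 270 203
```

```text
+x 617.2 -50.3 ang -1.01 39 res 0.09
-x 508.1 -49.4 ang -1.56 39 res 0.02
+y 566.2 29.4 ang -2.53 25 res 0.28
-y 562.9 -123.8 ang -1.88 25 res 0.17
[[618.6, 27.1], [615.9, -125.6], [510.3, 31.8], [506.1, -122.0]] centre [562.7 -47.2]
```

```bash
python3 -c "
from h import *
go(561,52,100,-0.1)
"
```

```text
xyz [ 9.09 -8.81  5.57] rot [-0.    -0.    -0.034] | now [655.  136.9 155.7] angx 178.0 w 50.9 F [-0.19  0.04 -0.16] t 20.0 j [ 0.45  0.5   0.04 -0.   -1.11 -0.48]
```

Call:
{"op": "apply_moves", "data": {"steps": [{"hand": 0.6, "xyz": [9.1, -8.8, 5.5], "delta_rot": [0, 0, -0.034]}, {"hand": 0.6, "xyz": [9.1, -8.8, 5.5], "delta_rot": [0, 0, -0.034]}, {"hand": 0.6, "xyz": [9.1, -8.8, 5.5], "delta_rot": [0, 0, -0.034]}, {"hand": 0.6, "xyz": [9.1, -8.8, 5.5], "delta_rot": [0, 0, -0.034]}, {"hand": 0.6, "xyz": [9.1, -8.8, 5.5], "delta_rot": [0, 0, -0.034]}, {"hand": 0.6, "xyz": [9.1, -8.8, 5.5], "delta_rot": [0, 0, -0.034]}, {"hand": 0.6, "xyz": [9.1, -8.8, 5.5], "delta_rot": [0, 0, -0.034]}]}}

```text
clock: 20.58
position: [562.8, 52.8, 101.7]
ee_rot: [0.0, 1.0, 0.0, 0.001]
contact_force: [0.9, -0.1, 0.6]
gripper_width: 51.4
```

```bash
python3 -c "
from h import *
go(561,52,7,-0.1)
"
```

```text
xyz [ 0.21 -0.09  9.47] rot [0.001 0.003 0.001] | now [562.8  52.8 101.7] angx 180.0 w 51.4 F [ 0.9  -0.05  0.61] t 20.58 j [ 0.38  0.39 -0.3   0.   -0.88 -0.38]
```

Call:
{"op": "apply_moves", "data": {"steps": [{"hand": 0.6, "xyz": [0.1, 0, 4], "delta_rot": [0, 0, 0]}, {"hand": 0.6, "xyz": [0.1, 0, 7.5], "delta_rot": [0, 0, 0]}, {"hand": 0.6, "xyz": [0.1, 0, 9], "delta_rot": [0, 0, 0]}, {"hand": 0.6, "xyz": [0.1, 0, 9.4], "delta_rot": [0, 0, 0]}, {"hand": 0.6, "xyz": [0.1, 0, 9.4], "delta_rot": [0, 0, 0]}, {"hand": 0.6, "xyz": [0.1, -0.2, 9.4], "delta_rot": [0, 0, 0]}, {"hand": 0.6, "xyz": [0.1, -0.5, 9.4], "delta_rot": [0, 0, 0]}, {"hand": 0.6, "xyz": [0.1, -0.8, 9.4], "delta_rot": [0, 0, 0]}, {"hand": 0.6, "xyz": [0.1, -1.0, 9.4], "delta_rot": [0, 0, 0]}, {"hand": 0.6, "xyz": [0.1, -1.0, 9.4], "delta_rot": [0, 0, 0]}]}}

```text
clock: 21.42
position: [560.5, 41.7, 7.7]
ee_rot: [0.001, 1.0, 0.0, 0.001]
contact_force: [0.3, 0.5, -0.0]
gripper_width: 51.6
```

Call:
{"op": "apply_moves", "data": {"steps": [{"hand": 0.6, "xyz": [0, -0.15, 0], "delta_rot": [0, 0, 0]}, {"hand": 0.6, "xyz": [0, -0.2, 0], "delta_rot": [0, 0, 0]}]}}

```text
clock: 21.58
position: [560.2, 40.0, 7.1]
ee_rot: [0.001, 1.0, 0.0, 0.0]
contact_force: [0.3, 0.3, -0.6]
gripper_width: 51.5
```

Call:
{"op": "apply_moves", "data": {"steps": [{"hand": 0.6, "xyz": [0, -0.1, 0], "delta_rot": [0, 0, 0]}, {"hand": 0.6, "xyz": [0, -0.2, 0], "delta_rot": [0, 0, 0]}]}}

```text
clock: 21.75
position: [560.3, 39.1, 7.0]
ee_rot: [0.001, 1.0, 0.001, 0.0]
contact_force: [-2.2, 6.1, 2.3]
gripper_width: 51.2
```

```bash
python3 -c "
from h import *
go(561,37,7,-0.1)
"; python3 bfit.py 270 203
```

```text
xyz [-0.07 -0.21 -0.  ] rot [ 0.001  0.001 -0.   ] | now [560.3  39.1   7. ] angx 179.9 w 51.2 F [-2.18  6.08  2.27] t 21.75 j [ 0.36  0.51 -0.39 -0.   -0.66 -0.36]
+x 617.4 -45.5 ang -1.02 39 res 0.14
-x 509.1 -48.0 ang -2.74 39 res 0.37
+y 545.7 26.9 ang -3.92 10 res 0.58
-y 549.9 -124.0 ang -1.87 25 res 0.08
[[618.6, 21.9], [616.0, -126.2], [512.7, 29.1], [505.5, -122.6]] centre [563.2 -49.4]
```

Call:
{"op": "apply_moves", "data": {"steps": [{"hand": 0.6, "xyz": [0, -0.1, 0], "delta_rot": [0, 0, 0]}, {"hand": 0.6, "xyz": [0, -0.2, 0], "delta_rot": [0, 0, 0]}, {"hand": 0.6, "xyz": [0, -0.25, 0], "delta_rot": [0, 0, 0]}]}}

```text
clock: 22.05
position: [560.4, 36.8, 7.0]
ee_rot: [0.001, 1.0, 0.001, 0.0]
contact_force: [-0.6, 6.0, 1.8]
gripper_width: 51.2
```

Call:
{"op": "apply_moves", "data": {"steps": [{"hand": 0.6, "xyz": [0, 0, 0], "delta_rot": [0, 0, 0]}]}}

```text
clock: 22.13
position: [560.4, 36.8, 7.0]
ee_rot: [0.001, 1.0, 0.001, 0.0]
contact_force: [-0.7, 5.8, 1.3]
gripper_width: 51.8
```

Withdraw and measure cleanly.

Call:
{"op": "apply_moves", "data": {"steps": [{"hand": 0.6, "xyz": [0, 1, 0], "delta_rot": [0, 0, 0]}, {"hand": 0.6, "xyz": [0, 3, -1], "delta_rot": [0, 0, 0]}, {"hand": 0.6, "xyz": [0, 5, -5], "delta_rot": [0, 0, 0]}, {"hand": 0.6, "xyz": [0, 8, -9], "delta_rot": [0, 0, 0]}, {"hand": 0.6, "xyz": [-2, 11, -13], "delta_rot": [0, 0, 0]}, {"hand": 0.6, "xyz": [-6, 13, -15], "delta_rot": [0, 0, 0]}, {"hand": 0.6, "xyz": [-9, 13, -15], "delta_rot": [0, 0, 0]}, {"hand": 0.6, "xyz": [-10, 13, -15], "delta_rot": [0, 0, 0]}]}}

```text
clock: 22.8
position: [664.6, 168.7, 160.7]
ee_rot: [-0.001, 1.0, 0.001, 0.004]
contact_force: [0.9, -0.3, 0.7]
gripper_width: 51.1
```

```bash
python3 bfit.py 270 203; python3 -c "
from h import *
go(707,-50,110,89.9)
p=get_image('top');f=p['frame'];cv2.imwrite('pics/t12.png',cv2.resize(f[130:290,160:360],None,fx=3.7,fy=3.7,interpolation=cv2.INTER_CUBIC))"
```

```text
+x 618.2 -43.1 ang -0.61 39 res 0.2
-x 508.9 -42.0 ang -0.66 39 res 0.26
+y 564.4 27.2 ang -0.16 25 res 0.02
-y 557.4 -126.3 ang -0.99 25 res 0.02
[[618.9, 27.0], [617.3, -127.4], [509.7, 27.3], [507.9, -125.5]] centre [563.4 -49.6]
xyz [ -4.01 -21.8    4.88] rot [-0.005  0.007 -1.568] | now [666.3 167.9 158.8] angx -180.0 w 51.4 F [4.33 1.04 1.74] t 22.85 j [ 0.48  0.52  0.09  0.   -1.13 -0.48]
```

View pics/t12.png

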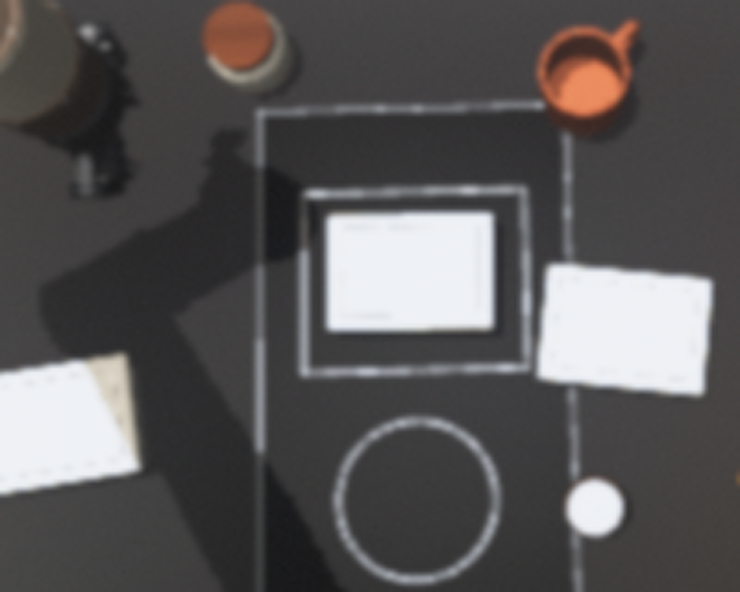

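Call:
{"op": "apply_moves", "data": {"steps": [{"hand": 0.6, "xyz": [-2, -21.8, 0], "delta_rot": [0, 0, 1.573]}, {"hand": 0.6, "xyz": [-2, -21.8, 0], "delta_rot": [0, 0, 1.573]}, {"hand": 0.6, "xyz": [-2, -21.8, 0], "delta_rot": [0, 0, 1.573]}, {"hand": 0.6, "xyz": [-2, -21.8, 0], "delta_rot": [0, 0, 1.573]}, {"hand": 0.6, "xyz": [-2, -21.8, 0], "delta_rot": [0, 0, 1.573]}, {"hand": 0.6, "xyz": [-2, -21.8, 0], "delta_rot": [0, 0, 1.573]}, {"hand": 0.6, "xyz": [-2, -21.8, 0], "delta_rot": [0, 0, 1.573]}, {"hand": 0.6, "xyz": [-2, -21.8, 0], "delta_rot": [0, 0, 1.573]}, {"hand": 0.6, "xyz": [-2, -21.8, 0], "delta_rot": [0, 0, 1.573]}, {"hand": 0.6, "xyz": [-2, -21.8, 0], "delta_rot": [0, 0, 1.573]}, {"hand": 0.6, "xyz": [-2, -21.8, 0], "delta_rot": [0, 0, 1.573]}, {"hand": 0.6, "xyz": [-2, -21.8, 0], "delta_rot": [0, 0, 1.573]}]}}

```text
clock: 23.9
position: [678.7, -52.4, 155.9]
ee_rot: [0.684, 0.729, -0.001, -0.001]
contact_force: [-0.8, -0.0, 0.2]
gripper_width: 50.8
```

```bash
python3 -c "
from h import *
go(672,-50,90,90)
"
```

```text
xyz [ 0.28 -0.64  6.59] rot [-0.002  0.     0.063] | now [678.7 -52.4 155.9] angx 93.6 w 50.8 F [-0.84 -0.01  0.25] t 23.9 j [ 0.16  0.52  0.08 -0.   -1.13 -1.67]
```

Call:
{"op": "apply_moves", "data": {"steps": [{"hand": 0.6, "xyz": [0.2, -0.8, 4], "delta_rot": [0, 0, 0.063]}, {"hand": 0.6, "xyz": [0.2, -0.8, 6.6], "delta_rot": [0, 0, 0.063]}, {"hand": 0.6, "xyz": [0.2, -0.8, 6.6], "delta_rot": [0, 0, 0.063]}, {"hand": 0.6, "xyz": [0.2, -0.8, 6.6], "delta_rot": [0, 0, 0.063]}, {"hand": 0.6, "xyz": [0.2, -0.8, 6.6], "delta_rot": [0, 0, 0.063]}]}}

```text
clock: 24.32
position: [672.9, -51.1, 92.3]
ee_rot: [0.704, 0.71, 0.0, 0.001]
contact_force: [-0.6, -0.7, 0.7]
gripper_width: 51.0
```

```bash
python3 -c "
from h import *
go(650,-50,7,90)
"
```

```text
xyz [ 0.13 -2.3   8.52] rot [0.002 0.001 0.008] | now [672.9 -51.1  92.3] angx 90.4 w 51.0 F [-0.56 -0.69  0.74] t 24.32 j [ 0.16  0.57 -0.02  0.   -0.99 -1.73]
```

Call:
{"op": "apply_moves", "data": {"steps": [{"hand": 0.6, "xyz": [0.1, 0, 4], "delta_rot": [0, 0, 0.008]}, {"hand": 0.6, "xyz": [0.1, 0, 7], "delta_rot": [0, 0, 0.008]}, {"hand": 0.6, "xyz": [0.1, -0.5, 8.5], "delta_rot": [0, 0, 0.008]}, {"hand": 0.6, "xyz": [0.1, -1.2, 8.5], "delta_rot": [0, 0, 0.008]}, {"hand": 0.6, "xyz": [0.1, -2, 8.5], "delta_rot": [0, 0, 0.008]}, {"hand": 0.6, "xyz": [0.1, -2.7, 8.5], "delta_rot": [0, 0, 0.008]}, {"hand": 0.6, "xyz": [0.1, -3.3, 8.5], "delta_rot": [0, 0, 0.008]}, {"hand": 0.6, "xyz": [0.1, -3.8, 8.5], "delta_rot": [0, 0, 0.008]}, {"hand": 0.6, "xyz": [0.1, -4.1, 8.5], "delta_rot": [0, 0, 0.008]}, {"hand": 0.6, "xyz": [0.1, -4.1, 8.5], "delta_rot": [0, 0, 0.008]}]}}

```text
clock: 25.15
position: [630.7, -50.3, 6.8]
ee_rot: [0.708, 0.707, 0.001, 0.0]
contact_force: [-0.0, -0.6, -0.1]
gripper_width: 51.4
```

Call:
{"op": "apply_moves", "data": {"steps": [{"hand": 0.6, "xyz": [0, -0.1, 0], "delta_rot": [0, 0, 0]}, {"hand": 0.6, "xyz": [0, -0.2, 0], "delta_rot": [0, 0, 0]}]}}

```text
clock: 25.32
position: [629.3, -50.3, 6.0]
ee_rot: [0.708, 0.707, 0.0, 0.0]
contact_force: [-0.1, -0.2, -0.6]
gripper_width: 50.8
```

Call:
{"op": "apply_moves", "data": {"steps": [{"hand": 0.6, "xyz": [0, -0.1, 0], "delta_rot": [0, 0, 0]}, {"hand": 0.6, "xyz": [0, -0.2, 0], "delta_rot": [0, 0, 0]}]}}

```text
clock: 25.48
position: [628.0, -50.3, 5.8]
ee_rot: [0.708, 0.707, 0.001, 0.001]
contact_force: [3.3, -0.1, -2.8]
gripper_width: 51.2
```

Call:
{"op": "apply_moves", "data": {"steps": [{"hand": 0.6, "xyz": [0, -0.12, 0], "delta_rot": [0, 0, 0]}, {"hand": 0.6, "xyz": [0, -0.24, 0], "delta_rot": [0, 0, 0]}, {"hand": 0.6, "xyz": [0, -0.32, 0], "delta_rot": [0, 0, 0]}, {"hand": 0.6, "xyz": [0, -0.32, 0], "delta_rot": [0, 0, 0]}]}}

```text
clock: 25.82
position: [624.3, -50.1, 5.8]
ee_rot: [0.707, 0.707, 0.001, 0.0]
contact_force: [3.5, 1.0, -2.2]
gripper_width: 51.1
```

Call:
{"op": "apply_moves", "data": {"steps": [{"hand": 0.6, "xyz": [0, 1, 0], "delta_rot": [0, 0, 0]}, {"hand": 0.6, "xyz": [0, 3, -1], "delta_rot": [0, 0, 0]}, {"hand": 0.6, "xyz": [0, 5, -4], "delta_rot": [0, 0, 0]}, {"hand": 0.6, "xyz": [0, 5, -8], "delta_rot": [0, 0, 0]}, {"hand": 0.6, "xyz": [0, 5, -12], "delta_rot": [0, 0, 0]}, {"hand": 0.6, "xyz": [3, 5, -15], "delta_rot": [0, 0, -0.1]}, {"hand": 0.6, "xyz": [7, 5, -16], "delta_rot": [0, 0, -0.2]}, {"hand": 0.6, "xyz": [11, 5, -16], "delta_rot": [0, 0, -0.3]}, {"hand": 0.6, "xyz": [15, 5, -16], "delta_rot": [0, 0, -0.4]}, {"hand": 0.6, "xyz": [18, 5, -16], "delta_rot": [0, 0, -0.5]}, {"hand": 0.6, "xyz": [20, 5, -16], "delta_rot": [0, 0, -0.6]}, {"hand": 0.6, "xyz": [20, 5, -16], "delta_rot": [0, 0, -0.6]}]}}

```text
clock: 26.82
position: [672.2, 153.2, 165.0]
ee_rot: [0.464, 0.886, -0.001, -0.001]
contact_force: [-0.2, -0.1, -0.4]
gripper_width: 51.5
```

```bash
python3 bfit.py 270 204; python3 -c "
from h import *
s=telemetry.read_state();print(s['position'],s['contact_force'],s['clock'])
p=get_image('top');f=p['frame'];cv2.imwrite('pics/t13.png',cv2.resize(f[130:290,160:360],None,fx=3.7,fy=3.7,interpolation=cv2.INTER_CUBIC))
p=get_image('side');f=p['frame'];cv2.imwrite('pics/s13.png',cv2.resize(f[190:290,210:350],None,fx=5.5,fy=5.5,interpolation=cv2.INTER_CUBIC))
# predicted box footprint/zone in side image
c=np.array([560.6,-49.5])
for z,hx,hy,n in((0,85,105,'zone'),(47,52.5,75,'lid'),(0,48.5,71,'base')):
    print(n,proj(p,[[c[0]+a*hx,c[1]+b*hy,z] for a,b in((1,1),(1,-1),(-1,-1),(-1,1))]).tolist())
"
```

```text
+x 614.3 -49.2 ang 0.09 39 res 0.4
-x 505.6 -52.4 ang -0.07 39 res 0.36
+y 555.6 27.2 ang -0.25 25 res 0.04
-y 557.0 -126.6 ang -0.51 25 res 0.11
[[614.2, 27.0], [614.4, -127.1], [505.7, 27.5], [505.5, -126.1]] centre [560.  -49.7]
[672.31171889 151.24208828 164.96392067] [ 0.31281145  0.62478836 -0.12747512] 26.8667
zone [[245.0, 247.5], [279.8, 212.5], [323.7, 226.9], [292.5, 265.5]]
lid [[258.1, 233.5], [283.1, 208.5], [311.0, 217.6], [287.7, 244.2]]
base [[260.8, 244.9], [283.8, 220.8], [309.2, 229.3], [287.6, 254.8]]
```

View pics/t13.png

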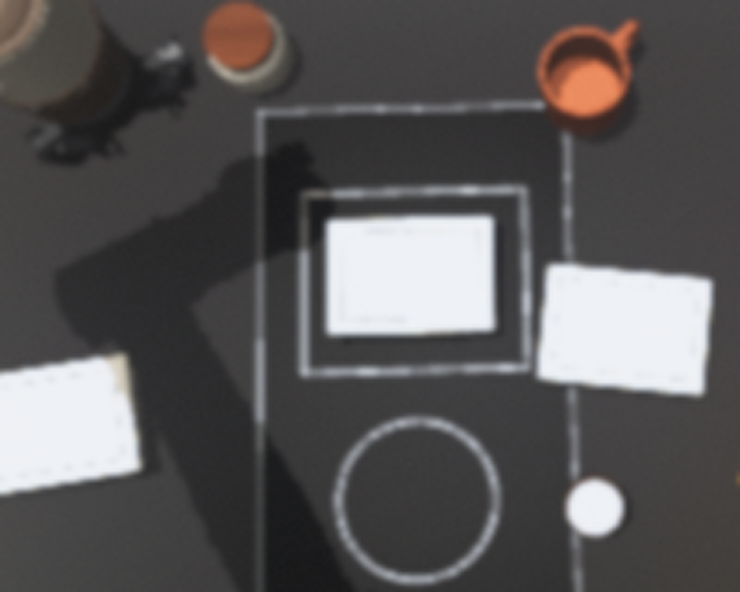

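View pics/s13.png

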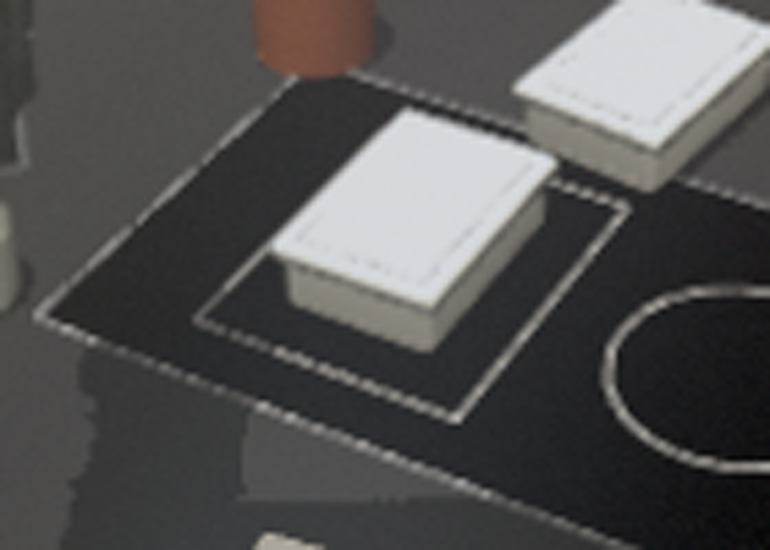

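```bash
python3 -c "
from h import *
p=get_image('top')
for l in ['mug','spice_jar','salt_pot']:
  print(l,[(np.round(r['xyz']),round(r['confidence'],2)) for r in nets.pinpoint(p,l)])
for b in boxes(p): print(b)
workorder.job_done()"
```

```text
mug [(array([ 736., -208.,   -2.]), 0.91)]
spice_jar [(array([ 348., -214.,    0.]), 0.58)]
salt_pot [(array([774.,  98.,   0.]), 0.62)]
(432.6, 274.9, 104.8, 150.5, 7.8, array([172., 245.]))
(505.7, -244.5, 105.8, 149.9, -7.5, array([328., 219.]))
(559.6, -48.6, 102.1, 149.0, -1.5, array([270., 204.]))
(625.3, -447.7, 102.1, 146.4, 73.2, array([387., 182.]))
the job is handed in; nothing more can be done
```

The full box is on the rectangular cooking zone, and the job was handed in at about 27 s on the robot's clock. The full box is the one that started at (635, 229): it took about 4.5–5.6 N to slide. The box at (504, −254) slid with only 1–1.8 N, so it is empty. I didn't touch the third box, since only one can be full.

**Placement:** the last line fit of the top view puts the box at (560.0, −49.7), turned about −0.1°. The zone fits at (560.6, −49.4) and about 0°, though its cross reads (560.5, −50.3). The side view agrees to about a pixel. The gripper was clear of everything at hand-in.

**Other items:**
- **Empty boxes:** the nudged one moved about 10 mm, to (506, −244), and I left it there. The other stayed where it was.
- **Mug, jar and salt pot:** I never touched them. Detected positions agree with the start to within about 6 mm for the mug and jar and 10 mm for the salt pot, a bit outside the network's stated 4 mm.

**Checks that disagreed:**
- **Fingertip height:** at this opening the fingertips sat about 35 mm higher than the stated geometry. The first nudge passed just above the lid without contact, so I lowered the tool using the images and force readings.
- **Box and zone angle:** my rough rectangle fit gives about −1.5° for the box, and gave −1.3° for the empty zone outline. I think that is a bias toward the image axes, so I relied on the sub-pixel line fits.

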